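# Fold the electrode arm away under the riser shelf

### The arm

A 7-joint arm with a two-finger parallel gripper is mounted at the origin on a cart in front of the work surface, level with it; the furniture and walls round the work are solid. World frame = base frame: x ahead of the robot, y to its left, z up, the work surface at z = 0. Lengths are in m, angles in rad, forces in N, time in s.
With the tool pointing down it reaches from about 0.425 to 0.825 m from the base axis. Payload 3.6 kg.
Tool frame: the origin (TCP) lies between the finger pads; the fingertips stand 8 mm ahead of it and the grasp point (between the pads) lies 11 mm behind it (env.finger_overhang is the distance from the TCP to the fingertips, in m); z points along the fingers, y is the direction in which the jaws open and shut (so a half turn about z gives the same grasp; the last joint's range is limited). The gripper opens to 93 mm and grips with 3 to 60 N. Pads are 15 mm wide; open, the fingers measure 128 mm over their backs; the gripper's body (75 mm by 188 mm) begins 65 mm behind the grasp point.
Start: joints at [-1.294, 0.615, -0.013, 1.423, 0.008, 1.103, -0.04], TCP at [0.194, 0.62, 0.227] pointing down, gripper open.
Joint ranges: [-3.12, 3.12], [-0.3, 2.06], [-1.34, 1.32], [0.26, 2.42], [-1.36, 4.5], [0.01, 1.98], [-2.84, 2.84]. Speed limits (rad/s): [2.79, 2.79, 3.14, 3.14, 3.14, 3.14, 3.14].

### API

Orientations are given as [roll, pitch, yaw] about the fixed x, y, z axes, in that order (R = Rz(yaw) Ry(pitch) Rx(roll)).
In Python, from station import env gives the robot as it stands.
- The arm moves only by the tool apply_moves, never from a script. Its argument "plan" is a list of rows, each a list of 3 entries, a list of its own where there are three numbers: the shift along the tool's x, y, z each as a share of 30 mm, from -1 to 1, then the turn about the tool's z as a share of 5 degrees, from -1 to 1, then the opening, from -1 (shut) to 1 (fully open), so that 0 is half open. In form: [[[x, y, z], spin, claw], ...]. A call has 1 to 12 rows; each row shifts and turns the pose as measured when the row begins, along the tool's axes as they then stand; what a row does not reach is not made up. A row lasts 1/12 s, in which the tool goes at most 41.7 mm and 7.16 degrees, less where a joint would pass 70% of its speed; a pose out of reach is approached as far as the arm can. A call with a number of a shift or a turn outside -1 to 1 is refused whole. A call with a gripper value outside its range is refused whole. The fingers move at their own pace and stop on an object; the grip force is fixed at half the most. Time passes only in rows, so rows that do not move let the fingers close. It gives the time, the measured TCP pose, the force and the opening at its end, in the units of the state.
- env.read_state(): the state, without advancing time (a new reading comes with each control period).
- env.capture(name): name is "scene" or "top" or "wrist"; returns the picture (480x640x3 uint8, red, green, blue); there is no depth.
- env.camera_params(name): a dict with "fx", "fy", "cx", "cy" (pixels), "dist_coeffs" ([k1, k2, p1, p2, k3] as OpenCV has them; the pictures are not rectified), "T" (4x4, takes a point from camera to world coordinates). Camera axes: x right, y down, z forward; pixel columns grow to the right and rows downward; lengths in m; the calibration is good to about 2 mm. A picture is of the moment at which its call begins: read the wrist's pose just before it. camera_params takes no time and is no camera call; for the wrist camera it gives the pose at the moment of the call.
- env.job_done(): hands the job in, once; it reports no verdict.
Trained networks look in the newest picture that a camera, given by its name, has taken for a name from the list of things; names that differ only in an ending like _2 or _b are one class to them, and where a whole thing is asked for, a point or a joint stands for the part that bears it (a point fixed in the world has none). Each returns a list of dicts, best first, with "conf" (0 to 1); they miss things now and then, are a little off and sometimes report something else, mostly with a low value. They report only what shows in the picture. A call takes as long as a camera call.
- env.boxes_of(target, camera): "xyz" ([x, y, z] in m, in world coordinates, good to about 4 mm: the middle of the surface that is visible of it).
- env.mark_of(target, camera): "xyz" ([x, y, z] in m, in world coordinates, good to about 4 mm: a listed point, or the origin of a listed thing).
The state is a dict: "clock": time; "qpos": joint angles; "qd": joint speeds; "tau": joint torques, N m; "position": TCP position; "orientation": TCP orientation; "wrist_force": force on the tool from outside, world axes, zero at the start; "ft_torque": the same for the moment, N m; "grip_width": finger opening in m.
Only numpy, scipy, OpenCV 4.12 (cv2) and the standard library are available. Lean on these libraries where they do the work, as an engineer would, in place of code of your own. Each camera call takes 0.05 s, during which the arm holds its last target.

### The job

Fold the jointed electrode arm away piece by piece, starting from its free end: turn the holder piece back until it lies over the outer arm, then turn the outer arm back until it lies over the inner arm while the inner arm still stands out over the worktop, and only then swing the folded arm in under the shelf until its spring catch has snapped and it stays there. Let go of it and do not shove or knock over the beaker and the two bottles.

Things in the scene. Friction and masses are not known exactly. Their poses are not given: they have to be found in the camera images.
- brown_bottle: Loose small brown bottle, 43 mm across, 82 mm tall, origin at its underside's centre; stands under the shelf. Leave it.
- white_bottle: Loose small white bottle, 54 mm across, 98 mm tall, origin at its underside's centre; stands under the shelf. Leave it.
- beaker: Loose small glass beaker, 57 x 62 mm, 70 mm tall, origin at its underside's centre; stands to the left of the pivot. Leave it.
- pivot (a point): Arm's fixed vertical pivot axis, 40 mm above the worktop, under the front of a fixed riser shelf (one unit with it). x axis: level, away from the robot to the shelf's back; y: left along the shelf; z up. All arm pivots are vertical. Folded away, the arm lies along -y. Shelf side walls: x = 20 to 125 mm, at y = +128 and y = -348 mm (10 mm thick, feet 28 mm wide).
- shelf_edge (a point): Middle of the board's lower front edge, 210 mm above the worktop, 20 mm nearer the robot than the pivot. The board (14 mm thick, 500 mm along the pivot's y, 145 mm deep) overhangs the pivot and the folded-away arm, so a vertical tool does not fit there: tilt it, upper end towards the robot. Vessels up to 120 mm tall stand on the board, set back from the edge.
- elbow_knob (a point): Grey ridged upright free-turning knob, 19 mm across (20 over its ridges), 44 mm tall. The point is on its axis, 18 mm below its top, 78 mm above the worktop, 26 mm above the bar it rises from. At the far end of the inner arm, on the axis where the outer arm turns, 190 mm from the pivot axis. Inner arm: aluminium bar 20 mm wide, round ends 28 mm, 30 to 40 mm above the worktop.
- wrist_knob (a point): Grey ridged upright free-turning knob, 19 mm across (20 over its ridges), 44 mm tall. The point is on its axis, 18 mm below its top, 90 mm above the worktop, 26 mm above the bar it rises from. At the far end of the outer arm, on the axis where the holder turns, 175 mm from the elbow axis. Outer arm: aluminium bar 20 mm wide, round ends 28 mm, 42 to 52 mm above the worktop.
- holder_knob (a point): Grey ridged upright free-turning knob, 19 mm across (20 over its ridges), 44 mm tall. The point is on its axis, 18 mm below its top, 90 mm above the worktop, 26 mm above the bar it rises from. On the holder's free end, 100 mm from the wrist axis. Holder: dark steel bar 20 mm wide, 54 to 64 mm above the worktop, with an open sleeve each side of its free end (59 mm over both).
- inner_arm (a joint): rad; 0 = home under the shelf, at its stop; grows clockwise from above as it swings out to the robot (max 1.6). Spring pushes it out: 2.4 N at the elbow knob near home, none at 1.3; friction 1.6 N there. From 0.15 to 0.07 a ball catch resists: about 8 N in all at the knob to push through, then it snaps to its stop and is held. Let go before that, it springs out.
- outer_arm (a joint): rad; 0 = folded exactly over the inner arm, at its stop; grows clockwise seen from above as it unfolds (pi would be straight). Stays where left (friction 0.7 N at the wrist knob). Pushed past its stop, it drags the inner arm along.
- holder (a joint): rad; 0 = folded exactly over the outer arm, pointing back to the elbow, at its stop; grows clockwise seen from above as it unfolds. Stays where left (friction 0.4 N at the holder knob). Pushed past its stop, it drags the outer arm along.

How it is judged:
By the outcome, as a careful person would: the job done as asked, in the order asked, and still so for the second after the job is handed in, with the robot touching nothing.
It also fails if it takes over 67 s, if anything falls off the work surface, if the arm or the gripper's body presses on something with over 40 N, if the wrist force passes 120 N, or if a joint passes its speed limit or range.

## Working session

There is one attempt and no reset: what is moved stays moved. The work goes in short steps, Python scripts to look and compute and a tool call to move; the robot and the scene stay as the last step left them, time stands still between calls to the robot, and variables do not carry over. Pictures are saved under pics/ and viewed, and the job is handed in when it is done.

Besides the shell and the picture viewer there is one more tool, called as name(argument=value, ...), one argument or row to a line, values as JSON. apply_moves: Moves the arm, as the interface text tells. Shift numbers are shares of 30 mm and turn numbers shares of 5 degrees, none past 1 either way. Its arguments: {"type":"object","properties":{"plan":{"type":"array"}},"required":["plan"]}

```bash
ls; mkdir -p pics
python3 - <<'E'
from station import env
import cv2
s=env.read_state(); print({k:(v if not hasattr(v,'tolist') else v.tolist()) for k,v in s.items()})
for n in ['scene','top','wrist']:
    im=env.capture(n); cv2.imwrite(f'pics/{n}0.png',im[:,:,::-1])
    p=env.camera_params(n); print(n,p['T'])
    for t in ['pivot','shelf_edge','elbow_knob','wrist_knob','holder_knob','beaker','brown_bottle','white_bottle']:
        r=env.mark_of(t,n); print(n,t,[(x['conf'],[round(float(c),3) for c in x['xyz']]) for x in r[:3]])
print(env.read_state()['clock'])
E
```

```text
pics
{'clock': 0.0, 'qpos': [-1.2935262859081786, 0.6159101654724854, -0.012640085870950196, 1.4249070860751818, 0.008117692445294424, 1.1034052925612194, -0.04037837362634351], 'qd': [-0.001494773178143, -0.0014002424776977363, -3.730986884226817e-05, -0.0019483180007051158, 0.0007398087323214533, -0.0006669446875666919, -0.0012928402899289192], 'tau': [-0.0001901680570881581, -45.89330077171326, 0.20869821310043335, -16.574102640151978, -0.06123099010437727, 0.02037558937445283, 0.0002047657608272857], 'position': [0.19417787298470482, 0.6194992674968706, 0.22548426564281343], 'orientation': [-3.1390134725616043, 3.9649486102799614e-05, 2.83793823961366], 'wrist_force': [-0.36558996709709, 0.6542218797893776, 0.6524677374932367], 'ft_torque': [0.020981669671295146, 0.002305802413264183, 0.019188517332294174], 'grip_width': 0.09334334889188042}
scene [[ 0.34849016 -0.66570594  0.65984105  0.10530285]
 [-0.93729606 -0.25166514  0.24112394 -0.14089277]
 [ 0.00554135 -0.70249574 -0.71166638  0.78031103]
 [ 0.          0.          0.          1.        ]]
scene pivot [(0.94, [0.652, 0.0
[... 793 characters left out ...]
[(0.8, [0.468, 0.039, 0.075])]
top wrist_knob [(0.67, [0.436, -0.137, 0.089])]
top holder_knob [(0.96, [0.514, -0.197, 0.092])]
top beaker [(0.6, [0.62, 0.178, 0.001])]
top brown_bottle [(0.58, [0.722, -0.002, 0.0])]
top white_bottle [(0.73, [0.725, -0.124, 0.0])]
wrist [[ 2.99411867e-01  9.17181529e-01  2.62926942e-01  1.21775190e-01]
 [ 9.54123943e-01 -2.87764350e-01 -8.26993371e-02  6.42932146e-01]
 [-1.89303730e-04  2.75626054e-01 -9.61264918e-01  3.85029448e-01]
 [ 0.00000000e+00  0.00000000e+00  0.00000000e+00  1.00000000e+00]]
wrist pivot []
wrist shelf_edge []
wrist elbow_knob []
wrist wrist_knob []
wrist holder_knob []
wrist beaker []
wrist brown_bottle []
wrist white_bottle []
1.35
```

View pics/scene0.png

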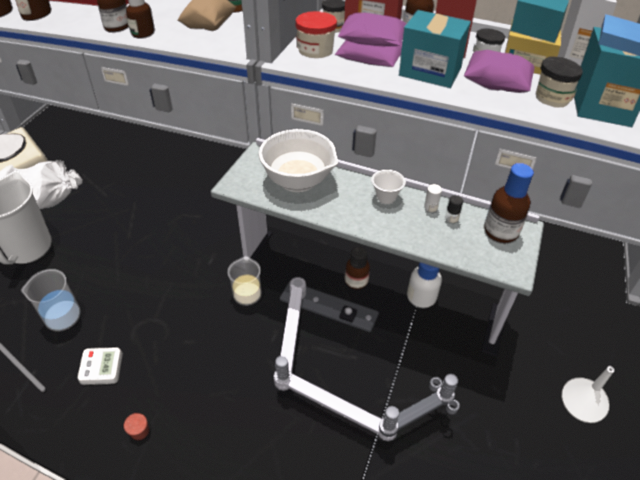

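View pics/top0.png

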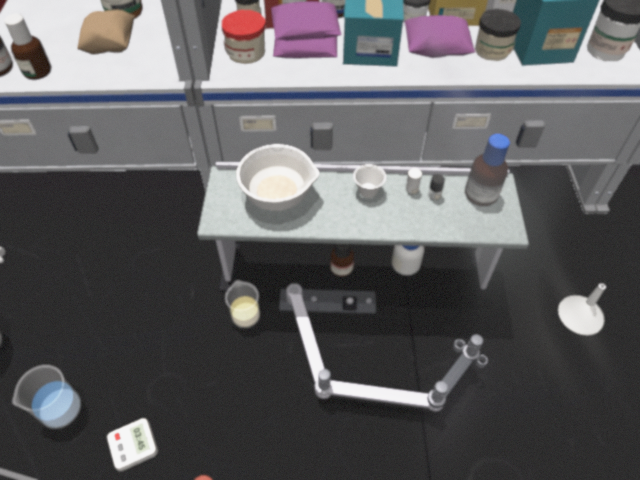

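The scene picture shows pivot at (297,290), elbow knob at (282,370), wrist knob at (390,420) and holder knob at (448,385). These match the network marks. I'll start with the spin and the approach to the holder knob.

```bash
cat > h.py <<'E'
import sys, json, numpy as np, cv2, os
from scipy.spatial.transform import Rotation as R
from station import env
P=np.array([.650,.088]); 
def st(log=True):
    s=env.read_state()
    d=dict(t=s['clock'],q=np.round(s['qpos'],4).tolist(),p=np.round(s['position'],4).tolist(),o=np.round(s['orientation'],4).tolist())
    if log: open('log.txt','a').write(json.dumps(d)+'\n')
    Rm=R.from_euler('xyz',s['orientation']).as_matrix()
    return s,Rm
def go(x,y,z,yaw=None):
    s,Rm=st(); d=np.array([x,y,z])-s['position']
    t=Rm.T@d/.03
    print('t',round(s['clock'],2),'p',np.round(s['position'],4),'yaw',round(np.degrees(s['orientation'][2]),1),'F',np.round(s['wrist_force'],1),'w',round(s['grip_width'],4))
    print('tilt axis z',np.round(Rm[:,2],3))
    print('q',np.round(s['qpos'],3))
    print('need shares',np.round(t,2),'rows>=',int(np.ceil(np.abs(t).max())), 'spin', None if yaw is None else round(-(((yaw-np.degrees(s['orientation'][2]))+180)%360-180)/5,2))
def pic(n,name):
    im=env.capture(n); cv2.imwrite(f'pics/{name}.png',im[:,:,::-1])
def marks(n,names):
    for t in names:
        r=env.mark_of(t,n); print(n,t,[(x['conf'],[round(float(c),3) for c in x['xyz']]) for x in r[:2]])
E
python3 -c "
from h import *
go(.43,.22,.18,142)"
```

```text
t 1.35 p [0.1944 0.6202 0.2266] yaw 162.6 F [ 1.4 -0.6  1.3] w 0.0932
tilt axis z [-0. -0. -1.]
q [-1.294  0.615 -0.013  1.423  0.008  1.103 -0.04 ]
need shares [-11.48 -10.38   1.55] rows>= 12 spin 4.12
```

apply_moves(
  plan=[
    [[0,0,0],1,-0.3],
    [[0,0,0],1,-0.3],
    [[0,0,0],1,-0.3],
    [[0,0,0],1,-0.3],
  ],
)

```text
clock: 1.68
position: [0.1946, 0.6201, 0.2266]
orientation: [-3.141, -0.001, 2.474]
wrist_force: [-0.7, -0.5, -1.0]
grip_width: 0.0708
```

```bash
python3 -c "
from h import *
go(.43,.22,.18,142)"
```

```text
t 1.68 p [0.1946 0.6201 0.2266] yaw 141.8 F [-0.7 -0.5 -1. ] w 0.0708
tilt axis z [-0.001  0.    -1.   ]
q [-1.347  0.616  0.084  1.426 -0.055  1.103 -0.351]
need shares [-14.42  -5.62   1.55] rows>= 15 spin -0.05
```

apply_moves(
  plan=[
    [[-1,-0.4,0.1],0,-0.3],
    [[-1,-0.4,0.1],0,-0.3],
    [[-1,-0.4,0.1],0,-0.3],
    [[-1,-0.4,0.1],0,-0.3],
    [[-1,-0.4,0.1],0,-0.3],
    [[-1,-0.4,0.1],0,-0.3],
    [[-1,-0.4,0.1],0,-0.3],
    [[-1,-0.4,0.1],0,-0.3],
    [[-1,-0.4,0.1],0,-0.3],
    [[-1,-0.4,0.1],0,-0.3],
    [[-1,-0.4,0.1],0,-0.3],
    [[-1,-0.4,0.1],0,-0.3],
  ],
)

```text
clock: 2.68
position: [0.3901, 0.282, 0.1873]
orientation: [3.131, -0.009, 2.492]
wrist_force: [0.1, 0.8, -0.2]
grip_width: 0.0324
```

```bash
python3 -c "
from h import *
go(.515,-.199,.14,142)"
```

```text
t 2.68 p [0.3901 0.282  0.1873] yaw 142.8 F [ 0.1  0.8 -0.2] w 0.0324
tilt axis z [-0.001  0.014 -1.   ]
q [-0.733  0.404  0.095  1.957 -0.069  0.775  0.325]
need shares [-13.03 -10.26   1.36] rows>= 14 spin 0.15
```

apply_moves(
  plan=[
    [[-0.95,-0.75,0.1],0,-0.15],
    [[-0.95,-0.75,0.1],0,-0.15],
    [[-0.95,-0.75,0.1],0,-0.15],
    [[-0.95,-0.75,0.1],0,-0.15],
    [[-0.95,-0.75,0.1],0,-0.15],
    [[-0.95,-0.75,0.1],0,-0.15],
    [[-0.95,-0.75,0.1],0,-0.15],
    [[-0.95,-0.75,0.1],0,-0.15],
    [[-0.95,-0.75,0.1],0,-0.15],
    [[-0.95,-0.75,0.1],0,-0.15],
  ],
)

```text
clock: 3.52
position: [0.4895, -0.0835, 0.1541]
orientation: [3.119, -0.001, 2.496]
wrist_force: [0.4, 0.7, 0.4]
grip_width: 0.0393
```

```bash
python3 -c "
from h import *
go(.515,-.199,.14,142)"
```

```text
t 3.52 p [ 0.4895 -0.0835  0.1541] yaw 143.0 F [0.4 0.7 0.4] w 0.0393
tilt axis z [ 0.013  0.019 -1.   ]
q [ 0.064  0.472  0.106  1.96  -0.106  0.705  1.163]
need shares [-3.   -2.57  0.41] rows>= 3 spin 0.2
```

apply_moves(
  plan=[
    [[-0.8,-0.7,0.1],0,-0.15],
    [[-0.8,-0.7,0.1],0,-0.15],
    [[-0.8,-0.7,0.1],0,-0.15],
    [[-0.55,-0.45,0.1],0,-0.15],
    [[0,0,0],0,-0.15],
  ],
)

```text
clock: 3.93
position: [0.5161, -0.2154, 0.1405]
orientation: [3.122, 0.008, 2.482]
wrist_force: [-0.2, -0.1, 0.3]
grip_width: 0.0393
```

```bash
python3 -c "
from h import *
go(.515,-.199,.093,142)
pic('wrist','w1'); marks('wrist',['holder_knob','wrist_knob'])"
```

```text
t 3.93 p [ 0.5161 -0.2154  0.1405] yaw 142.2 F [-0.2 -0.1  0.3] w 0.0393
tilt axis z [ 0.019  0.01  -1.   ]
q [ 0.297  0.571  0.106  1.808 -0.108  0.755  1.375]
need shares [0.38 0.38 1.59] rows>= 2 spin 0.04
wrist holder_knob []
wrist wrist_knob [(0.63, [0.436, -0.133, 0.094])]
```

View pics/w1.png

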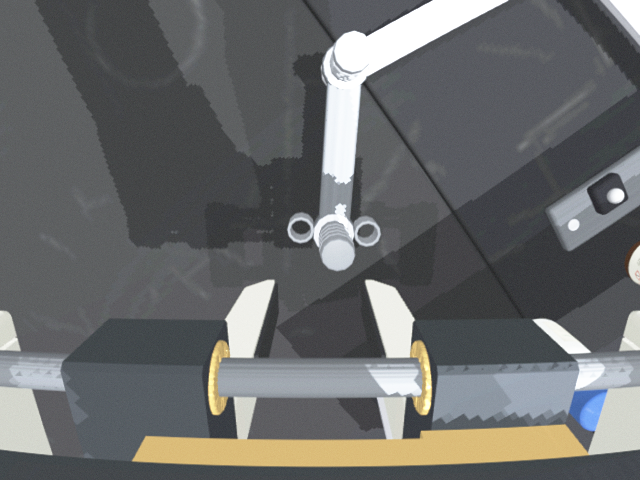

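apply_moves(
  plan=[
    [[0.38,0.33,0.1],0,-0.15],
    [[0,0,0.7],0,-0.15],
    [[0,0,0.75],0,-0.15],
    [[0,0,0],0,-0.15],
  ],
)

```text
clock: 4.42
position: [0.5157, -0.1828, 0.096]
orientation: [3.112, 0.006, 2.502]
wrist_force: [-0.7, -0.9, -0.4]
grip_width: 0.0393
```

```bash
python3 -c "
from h import *
go(.515,-.199,.093,142)
pic('wrist','w2'); pic('top','t2')"
```

```text
t 4.42 p [ 0.5157 -0.1828  0.096 ] yaw 143.3 F [-0.7 -0.9 -0.4] w 0.0393
tilt axis z [ 0.022  0.02  -1.   ]
q [ 0.263  0.619  0.081  1.881 -0.124  0.632  1.359]
need shares [-0.3  -0.45  0.09] rows>= 1 spin 0.27
```

View pics/w2.png

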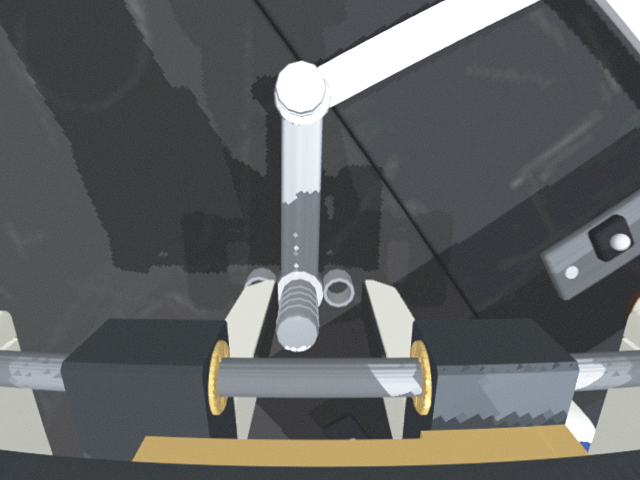

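apply_moves(
  plan=[
    [[0,0,0],0,-0.15],
  ],
)

```text
clock: 4.6
position: [0.5184, -0.1839, 0.1]
orientation: [3.11, 0.012, 2.502]
wrist_force: [-0.4, -0.4, -0.4]
grip_width: 0.0395
```

```bash
python3 -c "
from h import *
go(.515,-.199,.093,142); print(np.round(env.read_state()['qd'],3)); marks('scene',['holder_knob','wrist_knob','elbow_knob'])"
```

```text
t 4.6 p [ 0.5184 -0.1839  0.1   ] yaw 143.3 F [-0.4 -0.4 -0.4] w 0.0395
tilt axis z [ 0.029  0.018 -0.999]
q [ 0.262  0.614  0.082  1.876 -0.124  0.635  1.359]
need shares [-0.21 -0.48  0.22] rows>= 1 spin 0.27
[-0.024 -0.017 -0.014  0.005  0.     0.015 -0.001]
scene holder_knob [(0.83, [0.518, -0.2, 0.093])]
scene wrist_knob [(0.71, [0.517, -0.199, 0.091]), (0.58, [0.439, -0.136, 0.086])]
scene elbow_knob [(0.96, [0.469, 0.04, 0.078]), (0.45, [0.626, -0.027, 0.213])]
```

View pics/t2.png

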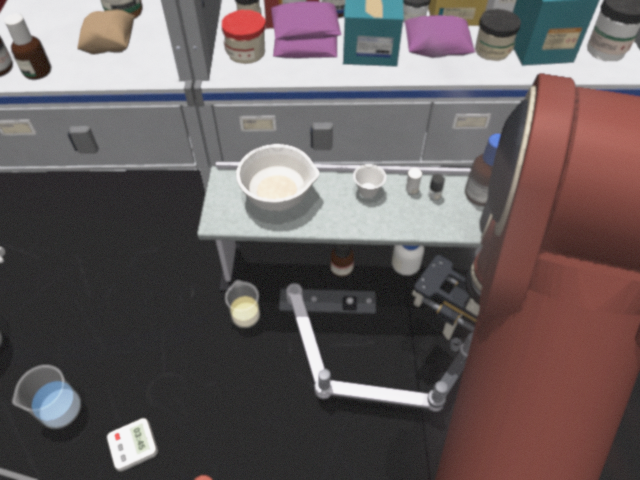

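apply_moves(
  plan=[
    [[-0.2,-0.2,0.15],0,-0.15],
    [[0,0,0.1],0,-0.15],
    [[0,0,0],0,-0.15],
  ],
)

```text
clock: 5.0
position: [0.5212, -0.1939, 0.0938]
orientation: [3.109, 0.017, 2.501]
wrist_force: [0.5, 0.1, -0.3]
grip_width: 0.0392
```

```bash
cat >> h.py <<'E'
def arc(c,r,step=5,n=6):
    """tool rel to arc centre c: polar, and tangential/radial need in tool shares per row"""
    s,Rm=st(); p=s['position'][:2]-np.array(c); rad=np.hypot(*p); th=np.degrees(np.arctan2(p[1],p[0]))
    yaw=np.degrees(s['orientation'][2]); 
    print('t',round(s['clock'],2),'p',np.round(s['position'],4),'polar r',round(rad,4),'th',round(th,1),'yaw',round(yaw,1),'yaw-th-180',round((yaw-th)%360-180,1),'F',np.round(s['wrist_force'],1),'w',round(s['grip_width'],4),'z',np.round(Rm[:2,2],3))
E
python3 -c "
from h import *
arc((.437,-.136),.1); pic('wrist','w3')"
```

```text
t 5.0 p [ 0.5212 -0.1939  0.0938] polar r 0.1022 th -34.5 yaw 143.3 yaw-th-180 -2.2 F [ 0.5  0.1 -0.3] w 0.0392 z [0.033 0.016]
```

View pics/w3.png

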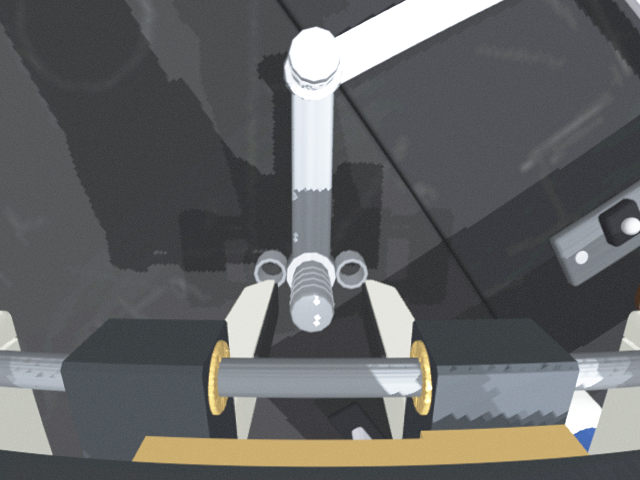

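apply_moves(
  plan=[
    [[0,0.29,0],-1,-0.15],
    [[0.01,0.29,0],-1,-0.15],
    [[0.01,0.29,0],-1,-0.15],
    [[0.01,0.29,0],-1,-0.15],
  ],
)

```text
clock: 5.38
position: [0.5356, -0.1679, 0.0944]
orientation: [3.122, 0.026, 2.856]
wrist_force: [-0.3, -0.1, 0.0]
grip_width: 0.0395
```

```bash
python3 -c "
from h import *
arc((.437,-.136),.1)"
```

```text
t 5.38 p [ 0.5356 -0.1679  0.0944] polar r 0.1036 th -17.9 yaw 163.6 yaw-th-180 1.6 F [-0.3 -0.1  0. ] w 0.0395 z [0.03  0.012]
```

apply_moves(
  plan=[
    [[0.03,0.32,0],-1,-0.15],
    [[0.03,0.32,0],-1,-0.15],
    [[0.03,0.31,0],-1,-0.15],
    [[0.03,0.31,0],-1,-0.15],
    [[0.03,0.31,0],-1,-0.15],
    [[0.03,0.31,0],-1,-0.15],
  ],
)

```text
clock: 5.88
position: [0.5352, -0.1145, 0.0947]
orientation: [-3.139, 0.034, -2.881]
wrist_force: [0.7, -0.6, 0.3]
grip_width: 0.0397
```

```bash
python3 -c "
from h import *
arc((.437,-.136),.1); pic('wrist','w4')"
```

```text
t 5.88 p [ 0.5352 -0.1145  0.0947] polar r 0.1006 th 12.3 yaw -165.1 yaw-th-180 2.6 F [ 0.7 -0.6  0.3] w 0.0397 z [0.034 0.006]
```

View pics/w4.png

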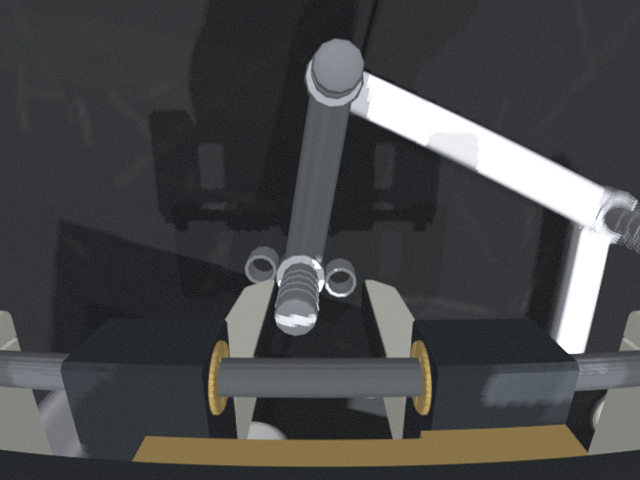

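apply_moves(
  plan=[
    [[0.02,0.32,0],-1,-0.15],
    [[0.02,0.32,0],-1,-0.15],
    [[0.02,0.31,0],-1,-0.15],
    [[0.02,0.31,0],-1,-0.15],
    [[0.02,0.31,0],-1,-0.15],
    [[0.02,0.31,0],-1,-0.15],
    [[0.02,0.31,0],-1,-0.15],
    [[0.02,0.31,0],-1,-0.15],
    [[0.02,0.31,0],-1,-0.15],
    [[0.02,0.31,0],-1,-0.15],
  ],
)

```text
clock: 6.77
position: [0.4797, -0.0484, 0.0941]
orientation: [-3.101, 0.022, -1.989]
wrist_force: [1.1, 0.5, -0.0]
grip_width: 0.0396
```

```bash
python3 -c "
from h import *
arc((.437,-.136),.1); pic('wrist','w5')"
```

```text
t 6.77 p [ 0.4797 -0.0484  0.0941] polar r 0.0974 th 64.0 yaw -113.9 yaw-th-180 2.0 F [ 1.1  0.5 -0. ] w 0.0396 z [0.046 0.004]
```

View pics/w5.png

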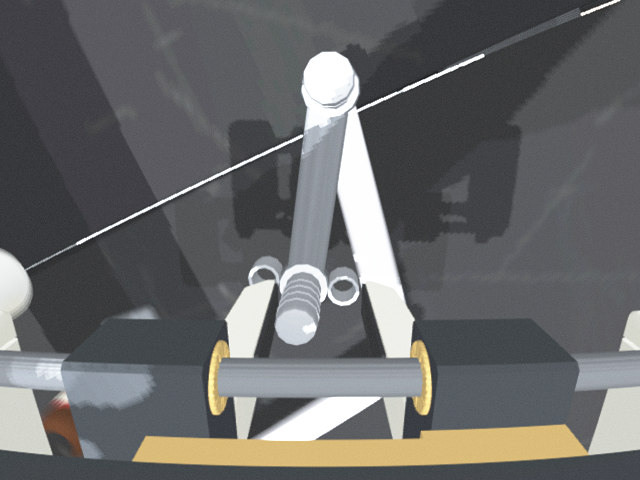

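apply_moves(
  plan=[
    [[0,0.31,0],-1,-0.15],
    [[0,0.31,0],-1,-0.15],
    [[0,0.3,0],-1,-0.15],
    [[0,0.2,0],-0.4,-0.15],
  ],
)

```text
clock: 7.15
position: [0.4486, -0.0397, 0.0934]
orientation: [-3.092, 0.009, -1.691]
wrist_force: [0.5, 0.3, 0.4]
grip_width: 0.0394
```

```bash
python3 -c "
from h import *
arc((.437,-.136),.1); pic('wrist','w6')"
```

```text
t 7.15 p [ 0.4486 -0.0397  0.0934] polar r 0.097 th 83.2 yaw -96.9 yaw-th-180 -0.1 F [0.5 0.3 0.4] w 0.0394 z [0.05  0.003]
```

View pics/w6.png

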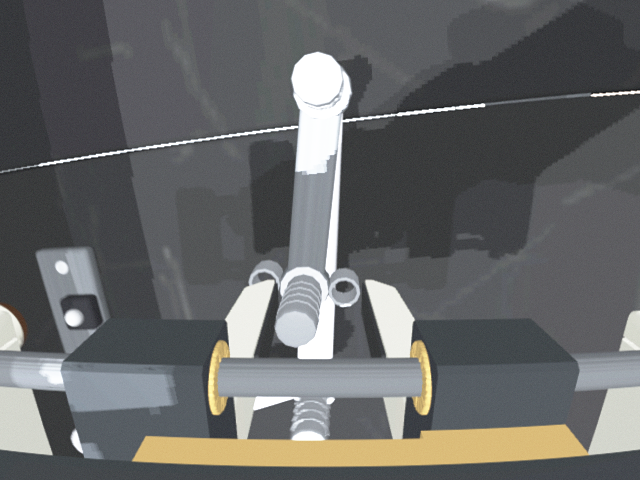

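apply_moves(
  plan=[
    [[0,0.15,0],0,-0.15],
    [[0,0.15,0],0,-0.15],
    [[0,0.05,0],0,-0.15],
  ],
)

```text
clock: 7.45
position: [0.439, -0.0392, 0.0932]
orientation: [-3.09, 0.01, -1.701]
wrist_force: [1.7, 0.1, -0.1]
grip_width: 0.0395
```

```bash
python3 -c "
from h import *
arc((.437,-.136),.1); pic('wrist','w7')"
```

```text
t 7.45 p [ 0.439  -0.0392  0.0932] polar r 0.0968 th 88.8 yaw -97.5 yaw-th-180 -6.3 F [ 1.7  0.1 -0.1] w 0.0395 z [0.053 0.003]
```

View pics/w7.png

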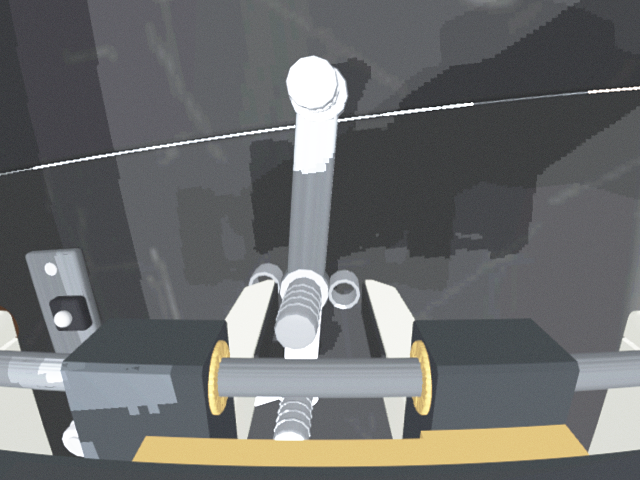

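apply_moves(
  plan=[
    [[0,-0.2,0],0,-0.15],
    [[0,0,-0.7],0,-0.15],
    [[0,0,-0.8],0,-0.15],
    [[0.8,-0.2,-0.4],0,-0.4],
    [[0.8,-0.2,0],0,-1],
    [[0.8,-0.2,0],0,-1],
    [[0.7,0,0],0,-1],
    [[0,0,0],0,-1],
  ],
)

```text
clock: 8.17
position: [0.4488, -0.1377, 0.1527]
orientation: [-3.097, 0.008, -1.701]
wrist_force: [-1.3, 0.2, 0.0]
grip_width: 0.0109
```

```bash
python3 -c "
from h import *
go(.41,-.09,.15,180); pic('top','t8'); marks('top',['elbow_knob','wrist_knob','holder_knob']); pic('scene','s8');marks('scene',['elbow_knob','wrist_knob','holder_knob'])"
```

```text
t 8.17 p [ 0.4488 -0.1377  0.1527] yaw -97.4 F [-1.3  0.2  0. ] w 0.0109
tilt axis z [ 0.045  0.003 -0.999]
q [ 0.704  0.491 -0.632  2.042  0.436  0.694  2.812]
need shares [-1.41  1.49  0.04] rows>= 2 spin 16.51
top elbow_knob [(0.95, [0.466, 0.041, 0.077])]
top wrist_knob [(0.83, [0.43, -0.136, 0.093])]
top holder_knob [(0.72, [0.452, -0.033, 0.091])]
scene elbow_knob []
scene wrist_knob []
scene holder_knob []
```

View pics/s8.png

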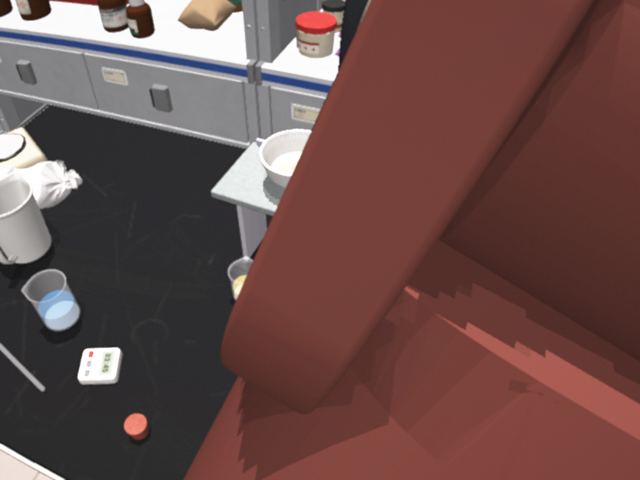

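apply_moves(
  plan=[
    [[0,0,0],1,-1],
    [[0,0,0],1,-1],
    [[0,0,0],1,-1],
    [[0,0,0],1,-1],
    [[0,0,0],1,-1],
    [[0,0,0],1,-1],
    [[0,0,0],1,-1],
    [[0,0,0],1,-1],
    [[0,0,0],1,-1],
    [[0,0,0],1,-1],
    [[0,0,0],1,-1],
    [[0,0,0],1,-1],
  ],
)

```text
clock: 9.57
position: [0.4505, -0.1196, 0.1542]
orientation: [-3.132, 0.047, -2.766]
wrist_force: [0.3, -0.9, -0.2]
grip_width: 0.0008
```

apply_moves(
  plan=[
    [[0,0,0],1,-1],
    [[0,0,0],1,-1],
    [[0,0,0],1,-1],
    [[0,0,0],1,-1],
    [[0,0,0],0.3,-1],
  ],
)

```text
clock: 9.98
position: [0.4509, -0.1144, 0.1547]
orientation: [3.131, 0.047, 3.13]
wrist_force: [0.9, 0.2, -0.1]
grip_width: 0.0008
```

```bash
python3 -c "
from h import *
go(.412,-.075,.13,180)"
```

```text
t 9.98 p [ 0.4509 -0.1144  0.1547] yaw 179.3 F [ 0.9  0.2 -0.1] w 0.0008
tilt axis z [ 0.047  0.01  -0.999]
q [ 0.372  0.424 -0.217  2.059  0.121  0.626  1.638]
need shares [1.35 1.29 0.77] rows>= 2 spin -0.14
```

apply_moves(
  plan=[
    [[0.6,0.5,0],0,-1],
    [[0.5,0.4,0],0,-1],
    [[0.2,0.2,0.2],0,-1],
    [[0,0,0.4],0,-1],
    [[0,0,0.2],0,-1],
  ],
)

```text
clock: 10.4
position: [0.414, -0.0765, 0.1301]
orientation: [3.133, 0.053, 3.141]
wrist_force: [0.0, 0.6, -0.7]
grip_width: 0.0006
```

```bash
python3 -c "
from h import *
go(.412,-.075,.052,180); pic('wrist','w9')"
```

```text
t 10.4 p [ 0.414  -0.0765  0.1301] yaw 180.0 F [ 0.   0.6 -0.7] w 0.0006
tilt axis z [ 0.053  0.009 -0.999]
q [ 0.295  0.411 -0.206  2.202  0.144  0.489  1.553]
need shares [0.2  0.03 2.6 ] rows>= 3 spin -0.01
```

View pics/w9.png

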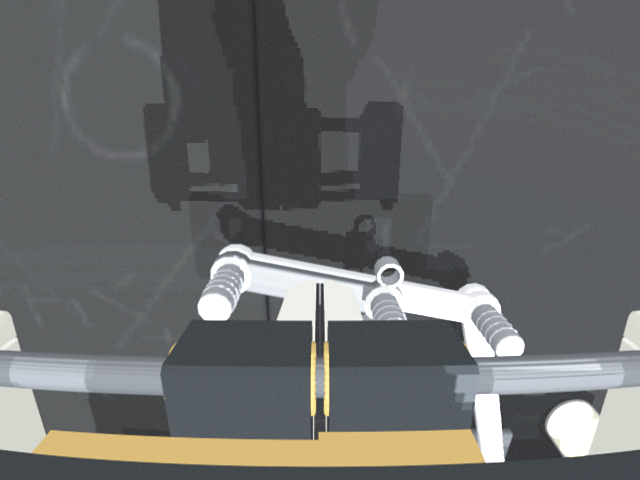

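apply_moves(
  plan=[
    [[0.2,0,0.5],0,-1],
    [[0.1,0,0.7],0,-1],
    [[0.05,0,0.7],0,-1],
    [[0.05,0,0.4],0,-1],
    [[0,0,0],0,-1],
  ],
)

```text
clock: 10.87
position: [0.4098, -0.0756, 0.0591]
orientation: [3.133, 0.059, -3.138]
wrist_force: [-0.9, -0.1, -0.3]
grip_width: 0.0001
```

```bash
python3 -c "
from h import *
go(.412,-.075,.052,180); pic('wrist','w10')"
```

```text
t 10.87 p [ 0.4098 -0.0756  0.0591] yaw -179.8 F [-0.9 -0.1 -0.3] w 0.0001
tilt axis z [ 0.059  0.009 -0.998]
q [ 0.234  0.553 -0.129  2.286  0.208  0.254  1.501]
need shares [-0.06  0.02  0.24] rows>= 1 spin 0.05
```

View pics/w10.png

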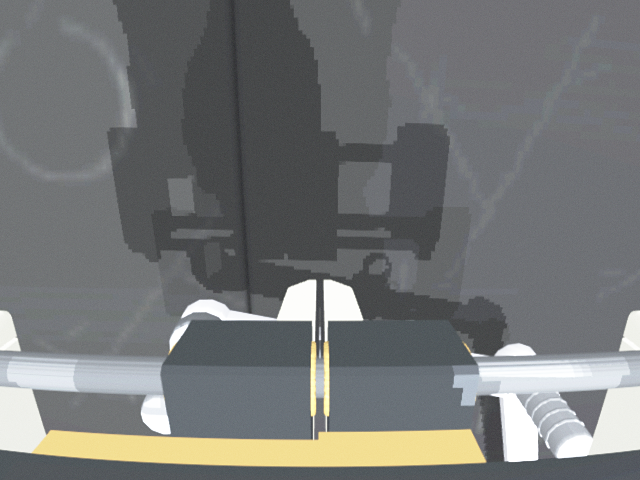

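```bash
python3 -c "
from h import *
E=np.array([.467,.040])
prev=None
for k,f in enumerate(range(-100,17,8)):
    a=np.radians(f);u=np.array([np.cos(a),np.sin(a)]);n=np.array([-u[1],u[0]])
    rho=.12-.02*min(1,(f+100)/100); c=E+rho*u-(.0105+.0075*abs(n[0])+.0175*abs(n[1]))*n
    d=None if prev is None else np.round((c-prev)/.03,2)
    print(f,np.round(c,4),'tool shares x,y', None if d is None else (-d[0],d[1])); prev=c
"
```

```text
-100 [ 0.4256 -0.0745] tool shares x,y None
-92 [ 0.4443 -0.0777] tool shares x,y (np.float64(-0.62), np.float64(-0.1))
-84 [ 0.4595 -0.0782] tool shares x,y (np.float64(-0.51), np.float64(-0.02))
-76 [ 0.4735 -0.0771] tool shares x,y (np.float64(-0.47), np.float64(0.04))
-68 [ 0.4873 -0.0743] tool shares x,y (np.float64(-0.46), np.float64(0.09))
-60 [ 0.5007 -0.0699] tool shares x,y (np.float64(-0.45), np.float64(0.15))
-52 [ 0.5135 -0.0637] tool shares x,y (np.float64(-0.43), np.float64(0.2))
-44 [ 0.5256 -0.0559] tool shares x,y (np.float64(-0.4), np.float64(0.26))
-36 [ 0.5366 -0.0465] tool shares x,y (np.float64(-0.37), np.float64(0.31))
-28 [ 0.5464 -0.0356] tool shares x,y (np.float64(-0.33), np.float64(0.36))
-20 [ 0.5546 -0.0233] tool shares x,y (np.float64(-0.27), np.float64(0.41))
-12 [ 0.5611 -0.0098] tool shares x,y (np.float64(-0.22), np.float64(0.45))
-4 [0.5656 0.0046] tool shares x,y (np.float64(-0.15), np.float64(0.48))
4 [0.5687 0.0186] tool shares x,y (np.float64(-0.11), np.float64(0.47))
12 [0.5709 0.0323] tool shares x,y (np.float64(-0.07), np.float64(0.46))
```

apply_moves(
  plan=[
    [[-0.15,0,0.2],0,-1],
    [[-0.2,-0.1,0.05],0,-1],
    [[-0.15,0,0],0,-1],
  ],
)

```text
clock: 11.17
position: [0.4268, -0.0789, 0.0542]
orientation: [3.134, 0.06, -3.137]
wrist_force: [-2.4, -0.0, -0.8]
grip_width: 0.0005
```

```bash
python3 -c "
from h import *
go(.425,-.08,.052,180)"
```

```text
t 11.17 p [ 0.4268 -0.0789  0.0542] yaw -179.7 F [-2.4 -0.  -0.8] w 0.0005
tilt axis z [ 0.06   0.008 -0.998]
q [ 0.236  0.576 -0.131  2.246  0.209  0.27   1.504]
need shares [ 0.07 -0.04  0.07] rows>= 1 spin 0.05
```

apply_moves(
  plan=[
    [[-0.3,-0.05,0.02],0,-1],
    [[-0.3,0,0.02],0,-1],
    [[-0.3,0,0],0,-1],
    [[-0.3,0,0],0,-1],
    [[-0.3,0.03,0],0,-1],
    [[-0.3,0.03,0],0,-1],
    [[-0.3,0.05,0],0,-1],
    [[-0.2,0.05,0],0,-1],
  ],
)

```text
clock: 11.83
position: [0.4992, -0.0773, 0.0599]
orientation: [3.135, 0.056, -3.14]
wrist_force: [-1.3, 0.1, -0.2]
grip_width: 0.0005
```

```bash
python3 -c "
from h import *
go(.5007,-.07,.053,180); pic('wrist','w11')"
```

```text
t 11.83 p [ 0.4992 -0.0773  0.0599] yaw -179.9 F [-1.3  0.1 -0.2] w 0.0005
tilt axis z [ 0.056  0.007 -0.998]
q [ 0.221  0.626 -0.152  2.05   0.187  0.422  1.504]
need shares [-0.04  0.24  0.23] rows>= 1 spin 0.01
```

View pics/w11.png

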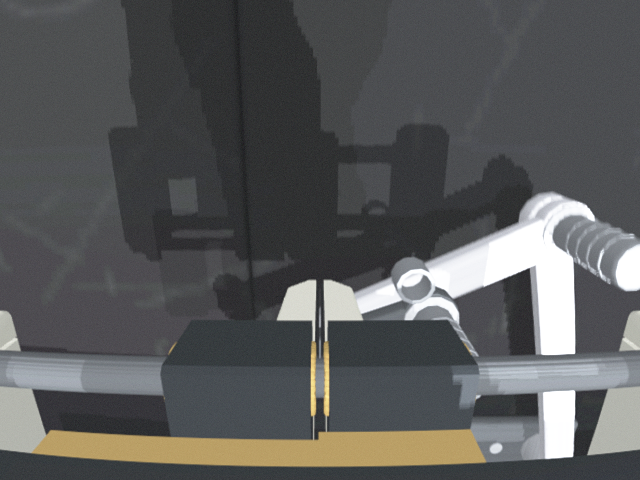

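apply_moves(
  plan=[
    [[0.2,-0.05,0.1],0,-1],
    [[0.05,0,0.2],0,-1],
    [[0,0,0.1],0,-1],
  ],
)

```text
clock: 12.13
position: [0.5093, -0.0778, 0.0573]
orientation: [3.136, 0.095, -3.138]
wrist_force: [-1.0, -0.3, 18.4]
grip_width: 0.0004
```

```bash
python3 -c "
from h import *
go(.5007,-.07,.053,180); pic('wrist','w12')
pic('top','t12'); marks('top',['elbow_knob','wrist_knob','holder_knob'])"
```

```text
t 12.13 p [ 0.5093 -0.0778  0.0573] yaw -179.8 F [-1.  -0.3 18.4] w 0.0004
tilt axis z [ 0.095  0.006 -0.995]
q [ 0.218  0.631 -0.146  2.058  0.194  0.37   1.501]
need shares [0.3  0.26 0.12] rows>= 1 spin 0.04
top elbow_knob [(0.93, [0.467, 0.034, 0.078])]
top wrist_knob []
top holder_knob [(0.74, [0.513, -0.027, 0.091]), (0.57, [0.621, -0.023, 0.212])]
```

View pics/w12.png

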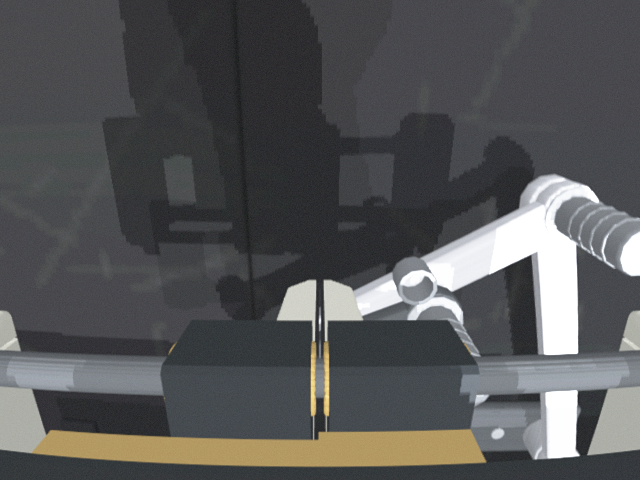

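View pics/t12.png

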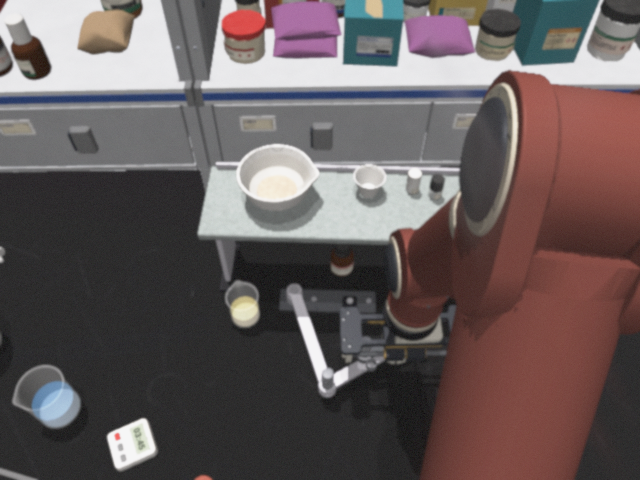

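apply_moves(
  plan=[
    [[0,0,-0.3],0,-1],
    [[0.3,-0.2,-0.1],0,-1],
    [[0.4,-0.3,0],0,-1],
    [[0.2,-0.1,0],0,-1],
    [[0,0,0],0,-1],
  ],
)

```text
clock: 12.8
position: [0.4797, -0.0988, 0.0692]
orientation: [3.138, 0.102, -3.139]
wrist_force: [-0.9, 0.2, 0.2]
grip_width: -0.0
```

```bash
python3 -c "
from h import *
go(.48,-.09,.053,180); pic('wrist','w13')
"
```

```text
t 12.8 p [ 0.4797 -0.0988  0.0692] yaw -179.8 F [-0.9  0.2  0.2] w -0.0
tilt axis z [ 0.102  0.004 -0.995]
q [ 0.282  0.585 -0.159  2.123  0.201  0.346  1.541]
need shares [0.04 0.29 0.54] rows>= 1 spin 0.03
```

View pics/w13.png

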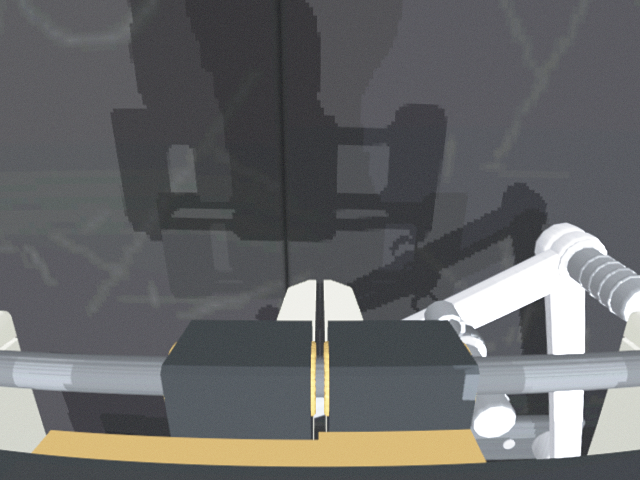

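apply_moves(
  plan=[
    [[0.2,-0.4,-0.7],0,-1],
    [[0.2,-0.8,-1],0,-1],
    [[0.2,-1,-1],0,-1],
    [[0,-1,-1],0,-1],
    [[0,-1,-0.5],0,-1],
    [[0,-1,0],0,-1],
    [[0,-0.5,0],0,-1],
    [[0,0,0],0,-1],
  ],
)

```text
clock: 13.52
position: [0.4458, -0.2764, 0.1914]
orientation: [3.134, 0.091, -3.133]
wrist_force: [-0.5, 0.9, 0.6]
grip_width: 0.0006
```

```bash
python3 -c "
from h import *
go(.48,-.09,.053,180); 
for c in ['top','scene']:
    pic(c,c+'14'); marks(c,['elbow_knob','wrist_knob','holder_knob'])
im=cv2.imread('pics/top14.png'); cv2.imwrite('pics/top14z.png',cv2.resize(im[200:420,200:500],None,fx=2.6,fy=2.6))
"
```

```text
t 13.52 p [ 0.4458 -0.2764  0.1914] yaw -179.5 F [-0.5  0.9  0.6] w 0.0006
tilt axis z [ 0.091  0.008 -0.996]
q [ 0.759  0.447 -0.305  1.886  0.118  0.753  1.984]
need shares [-0.77  6.17  4.75] rows>= 7 spin 0.1
top elbow_knob [(0.92, [0.468, 0.033, 0.076])]
top wrist_knob [(0.9, [0.552, -0.12, 0.093])]
top holder_knob [(0.58, [0.513, -0.025, 0.091])]
scene elbow_knob []
scene wrist_knob []
scene holder_knob []
```

View pics/top14z.png

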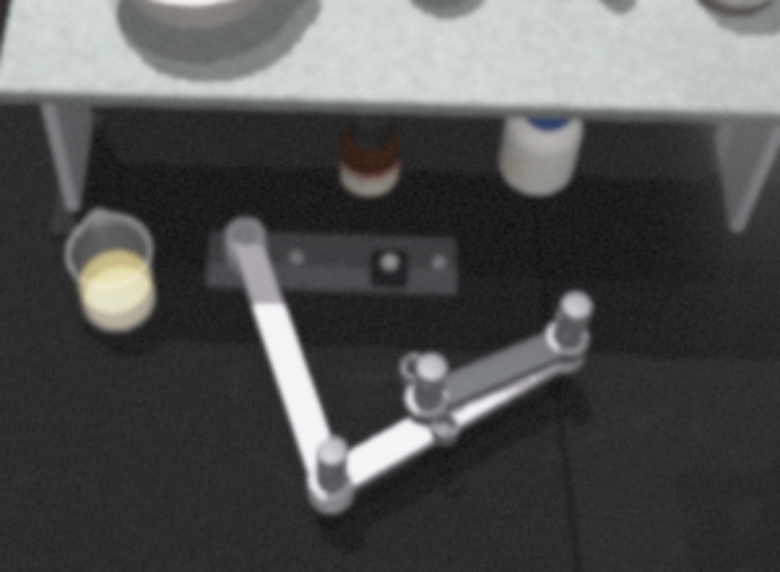

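apply_moves(
  plan=[
    [[-0.3,0.6,0],0,-1],
    [[-0.4,0.95,0.1],0,-1],
    [[-0.4,0.95,0.2],0,-1],
    [[-0.4,0.95,0.2],0,-1],
    [[-0.4,0.95,0.2],0,-1],
    [[-0.4,0.95,0.2],0,-1],
    [[-0.4,0.95,0.2],0,-1],
    [[-0.3,0.9,0.1],0,-1],
    [[-0.2,0.6,0],0,-1],
    [[0,0.2,0],0,-1],
    [[0,0,0],0,-1],
  ],
)

```text
clock: 14.83
position: [0.5445, -0.0102, 0.1641]
orientation: [3.13, 0.09, -3.115]
wrist_force: [-0.7, 0.3, -0.3]
grip_width: 0.0011
```

```bash
python3 -c "
from h import *
go(.545,-.01,.095,180); print(np.round(env.read_state()['qd'],3))
"
```

```text
t 14.83 p [ 0.5445 -0.0102  0.1641] yaw -178.5 F [-0.7  0.3 -0.3] w 0.0011
tilt axis z [ 0.089  0.014 -0.996]
q [ 0.165  0.5   -0.262  1.881  0.183  0.693  1.401]
need shares [ 0.19 -0.02  2.29] rows>= 3 spin 0.3
[-0.027  0.003 -0.    -0.007  0.002 -0.002  0.002]
```

apply_moves(
  plan=[
    [[0.1,0,0.7],0.3,-1],
    [[0.05,0,0.8],0,-1],
    [[0.05,0,0.6],0,-1],
    [[0,0,0.15],0,-1],
    [[0,0,0],0,-1],
  ],
)

```text
clock: 15.25
position: [0.5444, -0.0146, 0.0961]
orientation: [3.132, 0.093, 3.137]
wrist_force: [1.0, 0.4, 0.2]
grip_width: 0.0004
```

```bash
python3 -c "
from h import *
go(.545,-.01,.095,180); pic('wrist','w15')
"
```

```text
t 15.25 p [ 0.5444 -0.0146  0.0961] yaw 179.7 F [1.  0.4 0.2] w 0.0004
tilt axis z [ 0.093  0.009 -0.996]
q [ 0.131  0.597 -0.21   1.95   0.225  0.522  1.339]
need shares [-0.02  0.15  0.04] rows>= 1 spin -0.05
```

View pics/w15.png

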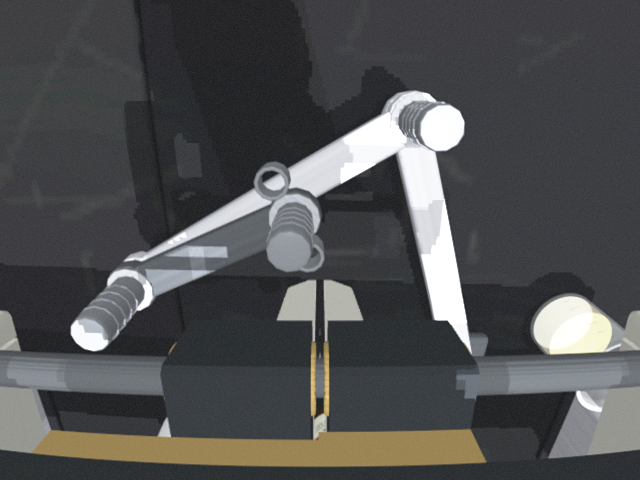

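apply_moves(
  plan=[
    [[0.15,-0.15,-0.01],0,-1],
    [[0.15,-0.05,-0.01],0,-1],
    [[0.15,-0.05,-0.01],0,-1],
    [[0.1,0,-0.01],0,-1],
  ],
)

```text
clock: 15.63
position: [0.5287, -0.0257, 0.0994]
orientation: [3.134, 0.1, 3.133]
wrist_force: [1.1, -0.9, -0.9]
grip_width: 0.0003
```

```bash
python3 -c "
from h import *
go(.545,-.01,.095,180); pic('wrist','w16')
"
```

```text
t 15.63 p [ 0.5287 -0.0257  0.0994] yaw 179.5 F [ 1.1 -0.9 -0.9] w 0.0003
tilt axis z [ 0.1    0.007 -0.995]
q [ 0.155  0.573 -0.21   1.994  0.228  0.495  1.349]
need shares [-0.52  0.53  0.2 ] rows>= 1 spin -0.1
```

View pics/w16.png

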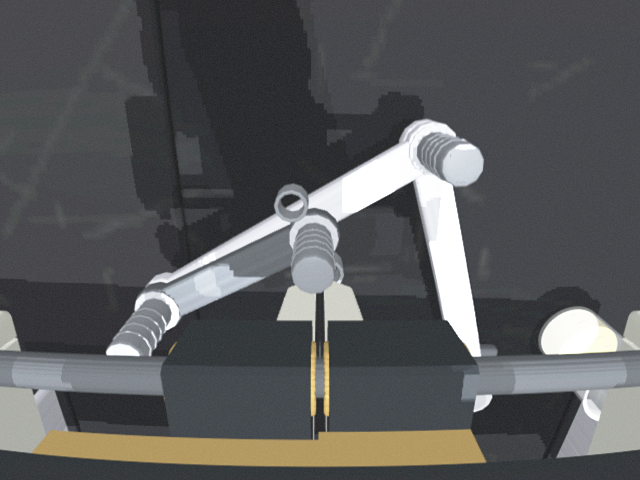

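apply_moves(
  plan=[
    [[0.15,-0.03,-0.0],0,-1],
    [[0.15,-0.03,0],0,-1],
    [[0.12,-0.03,0],0,-1],
  ],
)

```text
clock: 15.93
position: [0.518, -0.028, 0.1]
orientation: [3.133, 0.108, 3.134]
wrist_force: [1.4, 0.0, -1.0]
grip_width: 0.0005
```

```bash
python3 -c "
from h import *
go(.545,-.01,.095,180); pic('wrist','w17')
"
```

```text
t 15.93 p [ 0.518 -0.028  0.1  ] yaw 179.5 F [ 1.4  0.  -1. ] w 0.0005
tilt axis z [ 0.108  0.008 -0.994]
q [ 0.161  0.558 -0.209  2.028  0.232  0.467  1.35 ]
need shares [-0.87  0.61  0.27] rows>= 1 spin -0.09
```

View pics/w17.png

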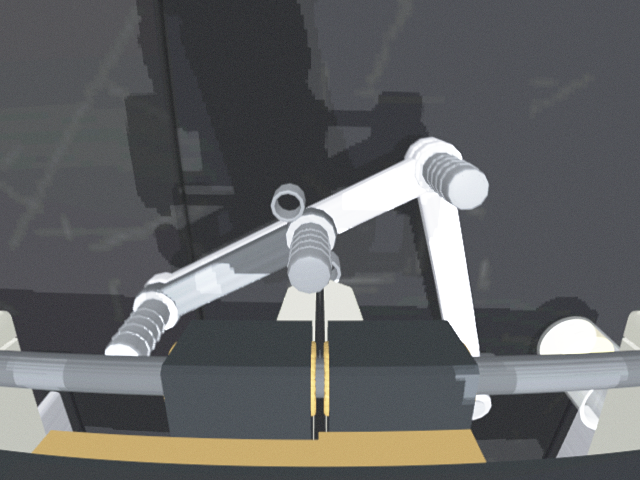

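apply_moves(
  plan=[
    [[0.12,-0.05,0],0,-1],
    [[0.12,-0.05,0.03],0,-1],
  ],
)

```text
clock: 16.15
position: [0.5116, -0.0308, 0.099]
orientation: [3.133, 0.111, 3.134]
wrist_force: [2.2, -0.3, 0.8]
grip_width: 0.0005
```

```bash
python3 -c "
from h import *
go(.545,-.01,.095,180); pic('wrist','w18')
"
```

```text
t 16.15 p [ 0.5116 -0.0308  0.099 ] yaw 179.6 F [ 2.2 -0.3  0.8] w 0.0005
tilt axis z [ 0.111  0.008 -0.994]
q [ 0.167  0.552 -0.208  2.048  0.234  0.45   1.353]
need shares [-1.09  0.7   0.26] rows>= 2 spin -0.08
```

View pics/w18.png

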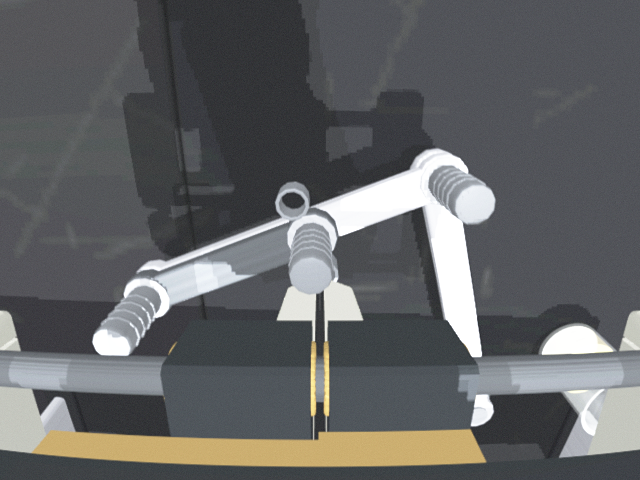

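apply_moves(
  plan=[
    [[-0.3,0.1,0],0,-1],
    [[-0.2,0,-0.6],0,-1],
    [[0,0,-0.9],0,-1],
    [[0,-0.3,-0.5],0,-1],
    [[0.5,-0.8,0],0,-1],
    [[0.6,-0.8,0],0,-1],
    [[0.4,-0.5,0],0,-1],
    [[0.1,0,0],0,-1],
    [[0,0,0],0,-1],
  ],
)

```text
clock: 16.95
position: [0.4664, -0.0981, 0.1542]
orientation: [3.13, 0.09, 3.14]
wrist_force: [0.1, 1.0, -0.0]
grip_width: 0.0002
```

```bash
python3 -c "
from h import *
go(.485,-.095,.14,180); pic('wrist','w19');pic('top','t19');marks('top',['elbow_knob','wrist_knob','holder_knob']);pic('scene','s19');marks('scene',['elbow_knob','wrist_knob','holder_knob']);marks('wrist',['elbow_knob','wrist_knob','holder_knob'])
"
```

```text
t 16.95 p [ 0.4664 -0.0981  0.1542] yaw 179.9 F [ 0.1  1.  -0. ] w 0.0002
tilt axis z [ 0.09   0.012 -0.996]
q [ 0.386  0.43  -0.285  2.064  0.171  0.582  1.561]
need shares [-0.58  0.1   0.53] rows>= 1 spin -0.02
top elbow_knob [(0.57, [0.468, 0.035, 0.077])]
top wrist_knob []
top holder_knob [(0.74, [0.492, -0.037, 0.093])]
scene elbow_knob []
scene wrist_knob [(0.8, [0.528, -0.13, 0.088])]
scene holder_knob [(0.94, [0.496, -0.034, 0.09])]
wrist elbow_knob [(0.72, [0.467, 0.035, 0.078])]
wrist wrist_knob [(0.66, [0.522, -0.129, 0.094])]
wrist holder_knob [(0.67, [0.49, -0.033, 0.091])]
```

View pics/w19.png

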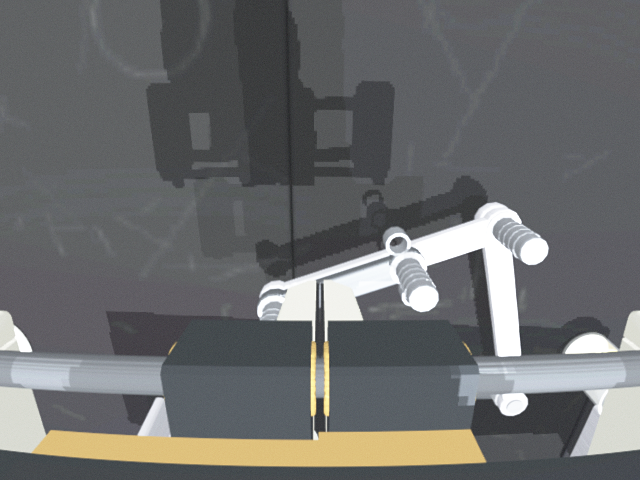

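View pics/t19.png

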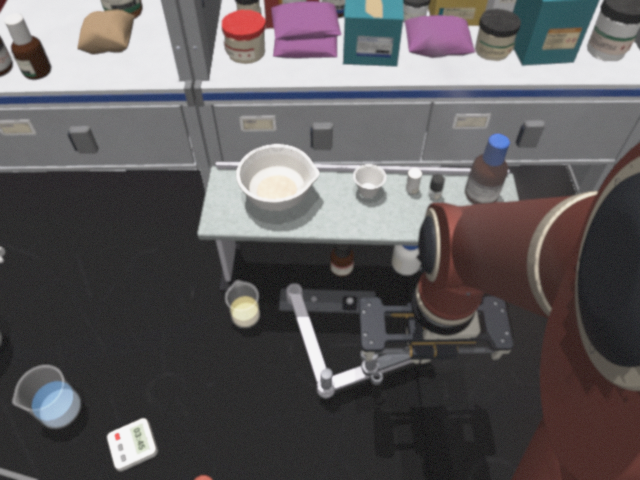

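apply_moves(
  plan=[
    [[0,0.05,0.7],0,-1],
    [[0.05,0.05,0.9],0,-1],
    [[0.05,0.05,0.9],0,-1],
    [[0,0,0.6],0,-1],
    [[0,0,0.1],0,-1],
    [[0,0,0],0,-1],
  ],
)

```text
clock: 18.05
position: [0.4777, -0.0928, 0.0575]
orientation: [3.132, 0.101, 3.141]
wrist_force: [-0.7, 0.1, -0.2]
grip_width: 0.0006
```

```bash
python3 -c "
from h import *
go(.477,-.089,.052,180); pic('wrist','w20')
"
```

```text
t 18.05 p [ 0.4777 -0.0928  0.0575] yaw 180.0 F [-0.7  0.1 -0.2] w 0.0006
tilt axis z [ 0.101  0.01  -0.995]
q [ 0.289  0.607 -0.183  2.137  0.259  0.317  1.472]
need shares [0.04 0.12 0.18] rows>= 1 spin -0.0
```

View pics/w20.png

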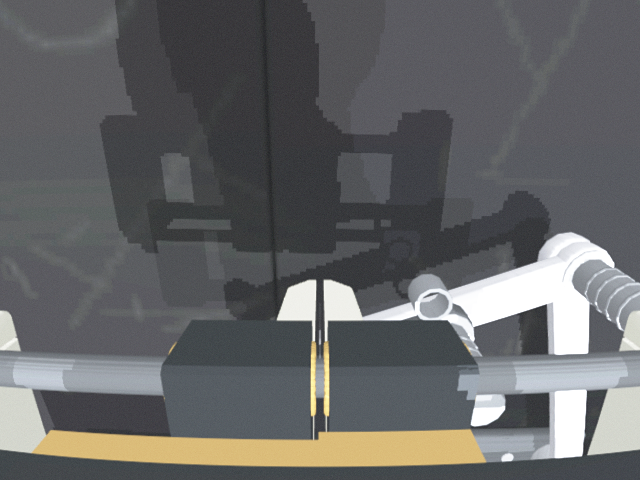

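apply_moves(
  plan=[
    [[0,0,0.15],0,-1],
    [[-0.1,0.03,0.12],0,-1],
    [[-0.2,0.08,0.03],0,-1],
    [[-0.25,0.1,0.03],0,-1],
  ],
)

```text
clock: 18.43
position: [0.4956, -0.0881, 0.0522]
orientation: [3.134, 0.103, 3.138]
wrist_force: [-0.8, -0.0, -0.8]
grip_width: 0.0007
```

```bash
python3 -c "
from h import *
go(.5,-.075,.052,180)
"
```

```text
t 18.43 p [ 0.4956 -0.0881  0.0522] yaw 179.8 F [-0.8 -0.  -0.8] w 0.0007
tilt axis z [ 0.103  0.007 -0.995]
q [ 0.264  0.63  -0.174  2.098  0.256  0.329  1.457]
need shares [-0.14  0.44  0.02] rows>= 1 spin -0.04
```

apply_moves(
  plan=[
    [[-0.2,0.2,0.03],0,-1],
    [[-0.22,0.22,0.03],0,-1],
    [[-0.22,0.22,0.03],0,-1],
    [[-0.2,0.22,0.03],0,-1],
  ],
)

```text
clock: 18.77
position: [0.5255, -0.0628, 0.0529]
orientation: [3.137, 0.107, 3.135]
wrist_force: [0.3, -1.2, 0.6]
grip_width: 0.0004
```

```bash
python3 -c "
from h import *
go(.5256,-.056,.052,180)
"
```

```text
t 18.77 p [ 0.5255 -0.0628  0.0529] yaw 179.6 F [ 0.3 -1.2  0.6] w 0.0004
tilt axis z [ 0.106  0.004 -0.994]
q [ 0.194  0.65  -0.162  2.033  0.241  0.368  1.413]
need shares [0.   0.23 0.03] rows>= 1 spin -0.08
```

apply_moves(
  plan=[
    [[-0.18,0.25,0.04],0,-1],
    [[-0.17,0.25,0.03],0,-1],
    [[-0.17,0.25,0.03],0,-1],
    [[-0.15,0.25,0.03],0,-1],
  ],
)

```text
clock: 19.1
position: [0.5512, -0.0292, 0.0523]
orientation: [3.137, 0.112, 3.135]
wrist_force: [-0.1, -1.5, 2.4]
grip_width: 0.0002
```

```bash
python3 -c "
from h import *
go(.5546,-.0233,.052,180); pic('wrist','w21'); pic('top','t21')
"
```

```text
t 19.1 p [ 0.5512 -0.0292  0.0523] yaw 179.6 F [-0.1 -1.5  2.4] w 0.0002
tilt axis z [ 0.112  0.004 -0.994]
q [ 0.115  0.67  -0.149  1.977  0.228  0.397  1.362]
need shares [-0.11  0.2   0.02] rows>= 1 spin -0.07
```

View pics/w21.png

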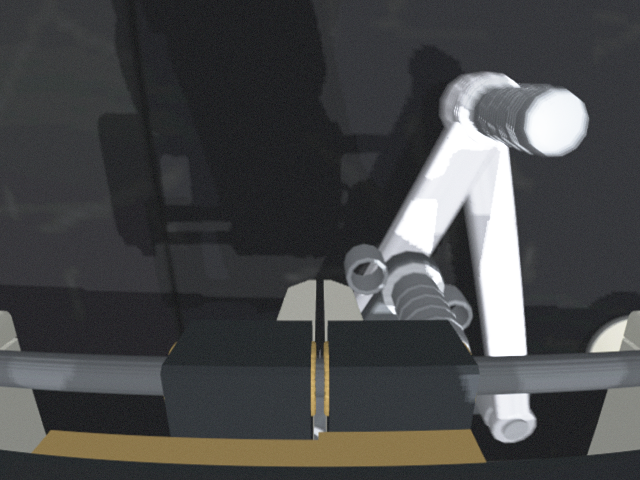

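View pics/t21.png

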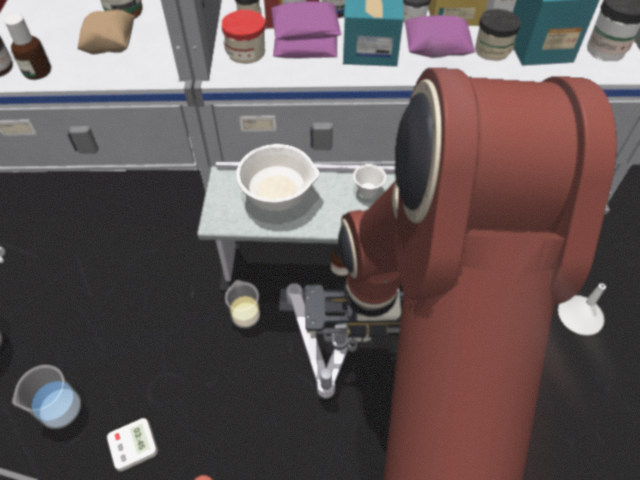

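apply_moves(
  plan=[
    [[-0.12,0.3,0.03],0,-1],
    [[-0.1,0.3,0.02],0,-1],
    [[-0.08,0.3,0.02],0,-1],
    [[-0.05,0.3,0.02],0,-1],
  ],
)

```text
clock: 19.53
position: [0.5626, 0.0084, 0.0508]
orientation: [3.138, 0.112, 3.134]
wrist_force: [-0.5, -1.4, 2.3]
grip_width: 0.0006
```

```bash
python3 -c "
from h import *
go(.571,.0323,.052,180)
"
```

```text
t 19.53 p [0.5626 0.0084 0.0508] yaw 179.6 F [-0.5 -1.4  2.3] w 0.0006
tilt axis z [ 0.112  0.003 -0.994]
q [ 0.03   0.681 -0.13   1.949  0.217  0.412  1.302]
need shares [-0.28  0.8  -0.01] rows>= 1 spin -0.08
```

apply_moves(
  plan=[
    [[-0.06,0.25,-0.03],0,-1],
    [[-0.06,0.2,-0.03],0,-1],
    [[-0.04,0.15,0],0,-1],
  ],
)

```text
clock: 19.78
position: [0.5655, 0.0303, 0.0525]
orientation: [3.137, 0.107, 3.137]
wrist_force: [-1.3, -1.3, 1.2]
grip_width: 0.0006
```

```bash
python3 -c "
from h import *
go(.571,.0323,.052,180); pic('wrist','w22'); pic('top','t22'); marks('top',['elbow_knob','wrist_knob','holder_knob'])
"
```

```text
t 19.78 p [0.5655 0.0303 0.0525] yaw 179.8 F [-1.3 -1.3  1.2] w 0.0006
tilt axis z [ 0.107  0.004 -0.994]
q [-0.014  0.683 -0.125  1.934  0.209  0.43   1.274]
need shares [-0.18  0.07  0.04] rows>= 1 spin -0.05
top elbow_knob [(0.82, [0.467, 0.037, 0.076])]
top wrist_knob [(0.62, [0.635, 0.069, 0.092])]
top holder_knob [(0.85, [0.536, 0.057, 0.093])]
```

View pics/w22.png

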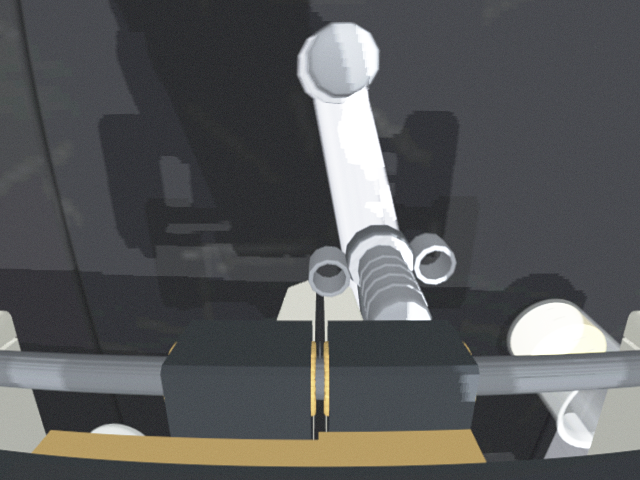

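apply_moves(
  plan=[
    [[-0.02,0.13,0],0,-1],
    [[-0.02,0.13,0],0,-1],
  ],
)

```text
clock: 20.2
position: [0.5669, 0.0349, 0.0525]
orientation: [3.139, 0.107, 3.133]
wrist_force: [-1.5, -0.5, 1.1]
grip_width: 0.0006
```

```bash
python3 -c "
from h import *
go(.571,.0323,.052,180); pic('wrist','w23'); pic('top','t23'); marks('top',['elbow_knob','wrist_knob','holder_knob'])
"
```

```text
t 20.2 p [0.5669 0.0349 0.0525] yaw 179.5 F [-1.5 -0.5  1.1] w 0.0006
tilt axis z [ 0.107  0.002 -0.994]
q [-0.027  0.684 -0.12   1.929  0.207  0.432  1.262]
need shares [-0.14 -0.09  0.03] rows>= 1 spin -0.1
top elbow_knob [(0.56, [0.467, 0.037, 0.076])]
top wrist_knob [(0.83, [0.634, 0.076, 0.094])]
top holder_knob [(0.66, [0.536, 0.059, 0.089])]
```

View pics/w23.png

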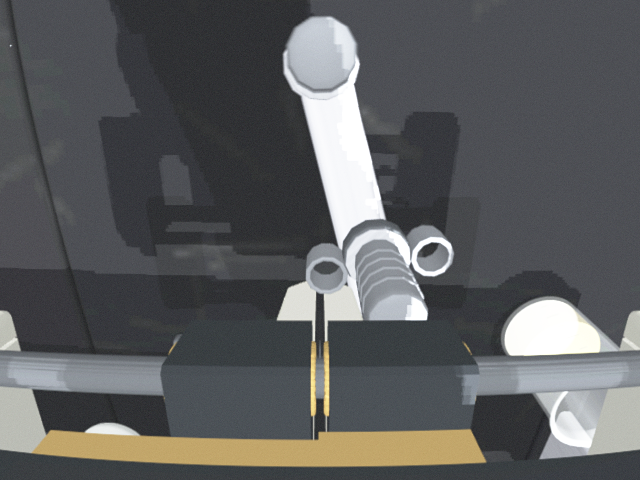

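apply_moves(
  plan=[
    [[-0.02,0.13,0],0,-1],
    [[-0.02,0.13,0],0,-1],
    [[0,0.08,0],0,-1],
  ],
)

```text
clock: 20.7
position: [0.5674, 0.0424, 0.0525]
orientation: [-3.14, 0.105, 3.131]
wrist_force: [-1.0, -3.6, 1.8]
grip_width: 0.0007
```

```bash
python3 -c "
from h import *
go(.571,.0323,.052,180); pic('wrist','w24'); pic('top','t24'); marks('top',['elbow_knob','wrist_knob','holder_knob'])
im=cv2.imread('pics/t24.png'); cv2.imwrite('pics/t24z.png',cv2.resize(im[250:420,220:440],None,fx=3.5,fy=3.5))
"
```

```text
t 20.7 p [0.5674 0.0424 0.0525] yaw 179.4 F [-1.  -3.6  1.8] w 0.0007
tilt axis z [ 0.105 -0.002 -0.994]
q [-0.048  0.686 -0.112  1.924  0.206  0.439  1.246]
need shares [-0.12 -0.33  0.03] rows>= 1 spin -0.13
top elbow_knob [(0.68, [0.465, 0.042, 0.077])]
top wrist_knob [(0.6, [0.636, 0.082, 0.092]), (0.59, [0.648, 0.086, 0.036])]
top holder_knob [(0.98, [0.537, 0.066, 0.092])]
```

View pics/w24.png

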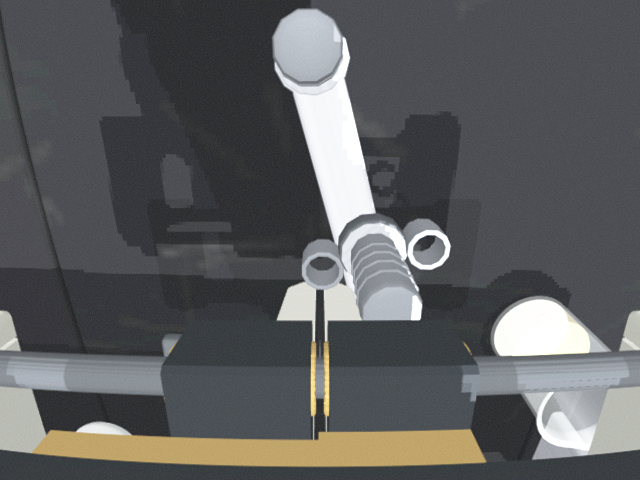

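View pics/t24z.png

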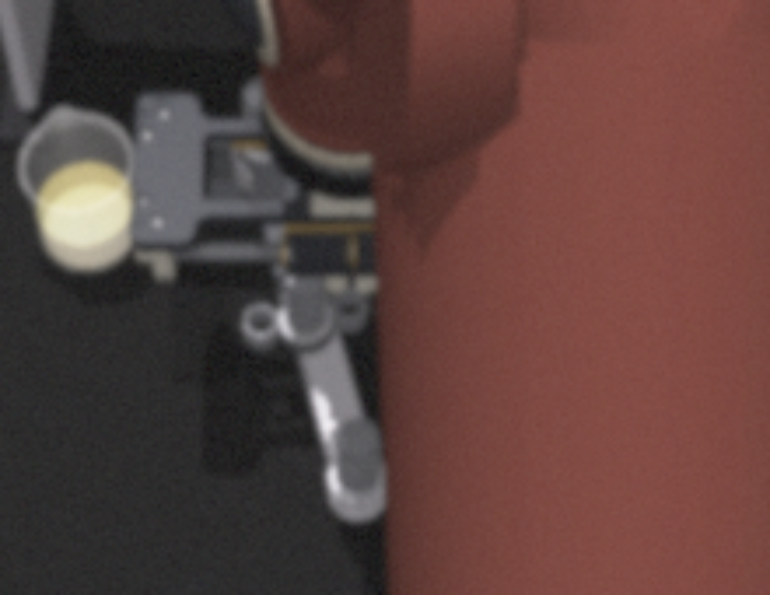

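apply_moves(
  plan=[
    [[-0.05,-0.3,0],0,-1],
    [[-0.1,-0.3,0],0,-1],
    [[-0.1,-0.2,-0.3],0,-1],
    [[-0.1,-0.1,-0.8],0,-1],
    [[0,0,-1],0,-1],
    [[0,0,-1],0,-1],
    [[0,0,-1],0,-1],
    [[0,0,-1],0,-1],
    [[0,0,-1],0,-1],
    [[0,0,-1],0,-1],
    [[0,0,-1],0,-1],
    [[0,0,-1],0,-1],
  ],
)

```text
clock: 21.95
position: [0.5517, 0.0144, 0.3381]
orientation: [3.126, 0.114, 3.132]
wrist_force: [1.5, 0.1, -0.5]
grip_width: 0.0004
```

```bash
python3 -c "
from h import *
go(.5,-.05,.5,180); pic('top','t25'); marks('top',['elbow_knob','wrist_knob','holder_knob']);pic('scene','s25'); marks('scene',['elbow_knob','wrist_knob','holder_knob']);
im=cv2.imread('pics/s25.png'); cv2.imwrite('pics/s25z.png',im)
"
```

```text
t 21.95 p [0.5517 0.0144 0.3381] yaw 179.4 F [ 1.5  0.1 -0.5] w 0.0004
tilt axis z [ 0.114  0.014 -0.993]
q [ 0.107  0.319 -0.235  1.62   0.081  1.097  1.417]
need shares [ 1.08 -2.08 -5.59] rows>= 6 spin -0.11
top elbow_knob [(0.73, [0.469, 0.04, 0.076]), (0.23, [0.721, -0.001, 0.002])]
top wrist_knob [(0.66, [0.632, 0.081, 0.092])]
top holder_knob [(0.75, [0.536, 0.064, 0.09])]
scene elbow_knob [(0.67, [0.466, 0.042, 0.076])]
scene wrist_knob [(0.72, [0.72, -0.002, -0.001]), (0.67, [0.637, 0.082, 0.086])]
scene holder_knob [(0.81, [0.539, 0.062, 0.088])]
```

View pics/s25.png

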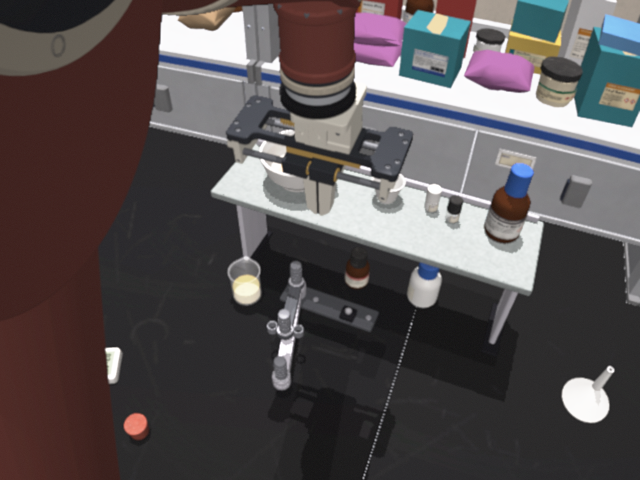

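apply_moves(
  plan=[
    [[0,-0.3,-1],0,-1],
    [[0,-0.3,-1],0,-1],
    [[0,-0.2,-1],0,-1],
    [[0,0,-1],0,-1],
    [[0,0,-1],0,-1],
    [[0,0,-1],0,-1],
    [[0,0,-1],0,-1],
    [[0,0,-1],0,-1],
    [[0,0,-1],0,-1],
    [[0,0,-1],0,-1],
  ],
)

```text
clock: 23.18
position: [0.5193, -0.0159, 0.6237]
orientation: [3.126, 0.062, 3.135]
wrist_force: [1.0, -0.4, -1.0]
grip_width: 0.0004
```

```bash
python3 -c "
from h import *
go(.5,-.05,.5,180)
"
```

```text
t 23.18 p [ 0.5193 -0.0159  0.6237] yaw 179.6 F [ 1.  -0.4 -1. ] w 0.0004
tilt axis z [ 0.062  0.015 -0.998]
q [ 0.12   0.301 -0.22   0.851  0.059  1.932  1.499]
need shares [ 0.89 -1.2   4.06] rows>= 5 spin -0.08
```

apply_moves(
  plan=[
    [[0,0,-1],0,-1],
    [[0,0,-1],0,-1],
    [[0,0,-1],0,-1],
    [[0,0,-1],0,-1],
  ],
)

```text
clock: 23.52
position: [0.4989, -0.0143, 0.6693]
orientation: [3.123, 0.124, 3.139]
wrist_force: [0.2, 0.8, -0.4]
grip_width: 0.0007
```

```bash
python3 -c "
from h import *
go(.5,-.05,.5,180)
"
```

```text
t 23.52 p [ 0.4989 -0.0143  0.6693] yaw 179.9 F [ 0.2  0.8 -0.4] w 0.0007
tilt axis z [ 0.123  0.018 -0.992]
q [-0.063  0.258  0.104  0.78  -0.054  1.982  1.581]
need shares [ 0.66 -1.29  5.58] rows>= 6 spin -0.03
```

apply_moves(
  plan=[
    [[0,0,-1],0,-1],
    [[0,0,-1],0,-1],
    [[0,0,-1],0,-1],
    [[0,0,-1],0,-1],
    [[0,0,-1],0,-1],
    [[0,0,-1],0,-1],
  ],
)

```text
clock: 24.02
position: [0.4398, -0.0147, 0.7318]
orientation: [3.123, 0.256, 3.138]
wrist_force: [-0.1, -0.3, 0.0]
grip_width: 0.0004
```

```bash
python3 -c "
from h import *
go(.5,-.05,.5,180)
"
```

```text
t 24.02 p [ 0.4398 -0.0147  0.7318] yaw 179.8 F [-0.1 -0.3  0. ] w 0.0004
tilt axis z [ 0.254  0.018 -0.967]
q [-0.129  0.124  0.172  0.781 -0.053  1.982  1.581]
need shares [ 0.01 -1.32  7.96] rows>= 8 spin -0.04
```

apply_moves(
  plan=[
    [[0,0,-1],0,-1],
    [[0,0,-1],0,-1],
    [[0,0,-1],0,-1],
    [[0,0,-1],0,-1],
    [[0,0,-1],0,-1],
  ],
)

```text
clock: 24.43
position: [0.3831, -0.0169, 0.7806]
orientation: [3.12, 0.376, 3.134]
wrist_force: [-0.1, -0.3, 0.5]
grip_width: 0.0006
```

```bash
python3 -c "
from h import *
go(.5,.14,.3,180); pic('top','t26'); marks('top',['elbow_knob','wrist_knob','holder_knob','pivot','shelf_edge'])
"
```

```text
t 24.43 p [ 0.3831 -0.0169  0.7806] yaw 179.6 F [-0.1 -0.3  0.5] w 0.0006
tilt axis z [ 0.367  0.018 -0.93 ]
q [-0.289  0.006  0.299  0.779 -0.026  1.982  1.562]
need shares [ 2.29  4.91 16.43] rows>= 17 spin -0.09
top elbow_knob [(0.65, [0.466, 0.043, 0.077])]
top wrist_knob [(0.61, [0.633, 0.084, 0.09])]
top holder_knob [(0.69, [0.535, 0.064, 0.09])]
top pivot [(0.57, [0.648, 0.083, 0.04])]
top shelf_edge [(0.75, [0.622, -0.026, 0.21])]
```

apply_moves(
  plan=[
    [[0,0,-1],0,-1],
    [[0,0,-1],0,-1],
    [[0,0,0],0,-1],
  ],
)

```text
clock: 24.98
position: [0.3679, -0.0158, 0.7898]
orientation: [3.122, 0.4, 3.134]
wrist_force: [-1.1, -1.2, 0.7]
grip_width: 0.0003
```

```bash
python3 -c "
from h import *
go(.45,.11,.20,180)
"
```

```text
t 24.98 p [ 0.3679 -0.0158  0.7898] yaw 179.6 F [-1.1 -1.2  0.7] w 0.0003
tilt axis z [ 0.39   0.017 -0.921]
q [-0.128 -0.02   0.117  0.778 -0.011  1.983  1.551]
need shares [ 5.16  3.84 19.24] rows>= 20 spin -0.08
```

apply_moves(
  plan=[
    [[0.1,0.2,0.8],0,-1],
    [[0.25,0.2,1],0,-1],
    [[0.25,0.2,1],0,-1],
    [[0.25,0.2,1],0,-1],
    [[0.25,0.2,1],0,-1],
    [[0.25,0.2,1],0,-1],
    [[0.25,0.2,1],0,-1],
    [[0.25,0.2,1],0,-1],
    [[0.25,0.2,1],0,-1],
    [[0.25,0.2,1],0,-1],
    [[0.25,0.2,0.8],0,-1],
    [[0.1,0.1,0.3],0,-1],
  ],
)

```text
clock: 25.98
position: [0.4244, 0.0569, 0.4217]
orientation: [3.129, 0.363, 3.127]
wrist_force: [-1.3, 0.0, 0.9]
grip_width: 0.0005
```

```bash
python3 -c "
from h import *
go(.45,.11,.20,180)
"
```

```text
t 25.98 p [0.4244 0.0569 0.4217] yaw 179.1 F [-1.3  0.   0.9] w 0.0005
tilt axis z [ 0.355  0.008 -0.935]
q [-0.203 -0.077 -0.034  1.898  0.089  0.967  1.284]
need shares [1.85 1.69 7.23] rows>= 8 spin -0.17
```

apply_moves(
  plan=[
    [[0.1,0.15,0.5],0,-1],
    [[0.15,0.15,0.6],0,-1],
    [[0.15,0.15,0.6],0,-1],
    [[0.15,0.15,0.6],0,-1],
    [[0.15,0.15,0.6],0,-1],
    [[0.15,0.15,0.6],0,-1],
    [[0.15,0.15,0.6],0,-1],
    [[0.15,0.15,0.6],0,-1],
    [[0.15,0.15,0.6],0,-1],
    [[0.15,0.15,0.5],0,-1],
    [[0,0,0.2],0,-1],
    [[0,0,0],0,-1],
  ],
)

```text
clock: 26.98
position: [0.4353, 0.1011, 0.2029]
orientation: [-3.138, 0.308, 3.131]
wrist_force: [0.5, -0.2, -0.2]
grip_width: 0.0004
```

```bash
python3 -c "
from h import *
go(.46,.09,.15,180)
"
```

```text
t 26.98 p [0.4353 0.1011 0.2029] yaw 179.4 F [ 0.5 -0.2 -0.2] w 0.0004
tilt axis z [ 0.303 -0.007 -0.953]
q [-0.318  0.231 -0.046  2.244  0.326  0.399  0.915]
need shares [-0.25 -0.35  1.93] rows>= 2 spin -0.13
```

apply_moves(
  plan=[
    [[0,-0.1,0.4],0,-1],
    [[-0.1,-0.1,0.5],0,-1],
    [[-0.1,0,0.4],0,-1],
    [[0,0,0.2],0,-1],
    [[0,0,0],0,-1],
  ],
)

```text
clock: 27.4
position: [0.4562, 0.093, 0.1602]
orientation: [-3.135, 0.307, 3.13]
wrist_force: [-0.2, -0.5, -0.7]
grip_width: 0.0002
```

```bash
python3 -c "
from h import *
go(.463,.085,.078,180);pic('wrist','w27'); marks('wrist',['elbow_knob','holder_knob','wrist_knob'])
"
```

```text
t 27.4 p [0.4562 0.093  0.1602] yaw 179.3 F [-0.2 -0.5 -0.7] w 0.0002
tilt axis z [ 0.302 -0.011 -0.953]
q [-0.325  0.337  0.009  2.262  0.385  0.273  0.884]
need shares [ 0.61 -0.24  2.68] rows>= 3 spin -0.13
wrist elbow_knob [(0.77, [0.467, 0.04, 0.077])]
wrist holder_knob [(0.58, [0.535, 0.068, 0.092])]
wrist wrist_knob [(0.58, [0.632, 0.083, 0.094])]
```

View pics/w27.png

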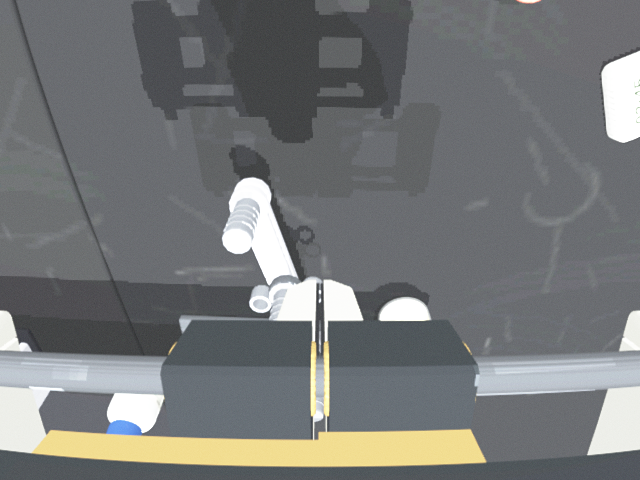

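apply_moves(
  plan=[
    [[0,-0.05,0.4],0,-1],
    [[0.05,-0.05,0.6],0,-1],
    [[0.15,0,0.6],0,-1],
    [[0.15,0,0.4],0,-1],
    [[0,0,0.1],0,-1],
    [[0,0,0],0,-1],
  ],
)

```text
clock: 28.1
position: [0.4693, 0.0919, 0.1024]
orientation: [3.141, 0.323, 3.13]
wrist_force: [0.6, 0.3, -0.0]
grip_width: 0.0004
```

```bash
python3 -c "
from h import *
go(.464,.077,.09,180);pic('wrist','w28')
"
```

```text
t 28.1 p [0.4693 0.0919 0.1024] yaw 179.3 F [ 0.6  0.3 -0. ] w 0.0004
tilt axis z [ 0.317 -0.003 -0.948]
q [-0.413  0.478  0.154  2.313  0.454  0.052  0.822]
need shares [ 0.29 -0.5   0.34] rows>= 1 spin -0.13
```

View pics/w28.png

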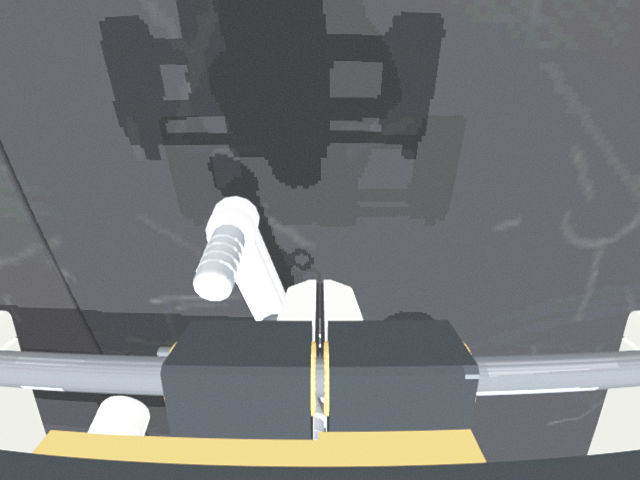

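apply_moves(
  plan=[
    [[0,0,0.25],0,-1],
    [[0,-0.1,0.25],0,-1],
    [[0,-0.1,0],0,-1],
  ],
)

```text
clock: 28.4
position: [0.4764, 0.0871, 0.0913]
orientation: [3.139, 0.326, 3.13]
wrist_force: [-0.7, 0.6, 0.7]
grip_width: 0.0007
```

```bash
python3 -c "
from h import *
go(.466,.077,.09,180)
"
```

```text
t 28.4 p [0.4764 0.0871 0.0913] yaw 179.4 F [-0.7  0.6  0.7] w 0.0007
tilt axis z [ 0.32  -0.001 -0.947]
q [-0.4    0.509  0.163  2.311  0.498  0.015  0.793]
need shares [ 0.34 -0.34 -0.07] rows>= 1 spin -0.13
```

apply_moves(
  plan=[
    [[0.2,0,-0.05],0,-1],
    [[0.15,0,-0.03],0,-1],
    [[0,0,0],0,-1],
  ],
)

```text
clock: 28.65
position: [0.4684, 0.0861, 0.0938]
orientation: [3.139, 0.323, 3.127]
wrist_force: [0.1, -0.0, 1.0]
grip_width: 0.0005
```

```bash
python3 -c "
from h import *
go(.466,.077,.09,180)
"
```

```text
t 28.65 p [0.4684 0.0861 0.0938] yaw 179.2 F [ 0.1 -0.   1. ] w 0.0005
tilt axis z [ 0.318 -0.002 -0.948]
q [-0.407  0.497  0.167  2.327  0.593  0.014  0.693]
need shares [ 0.11 -0.3   0.09] rows>= 1 spin -0.16
```

```bash
python3 -c "
from h import *
P=np.array([.649,.0865]); prev=None
for th in range(194,270,6):
    a=np.radians(th); k=P+.19*np.array([np.cos(a),np.sin(a)]); t=np.array([-np.sin(a),np.cos(a)])
    c=k-(.0095+.0079*abs(t[0])+.0175*abs(t[1]))*t-np.array([.0025,0])
    print(th,'knob',np.round(k,3),'tcp',np.round(c,3), None if prev is None else np.round((c-prev)*1000,1)); prev=c
"
```

```text
194 knob [0.465 0.041] tcp [0.455 0.068] None
200 knob [0.47  0.022] tcp [0.458 0.048] [  2.9 -19.6]
206 knob [0.478 0.003] tcp [0.463 0.029] [  5.  -19.4]
212 knob [ 0.488 -0.014] tcp [0.47 0.01] [  7.1 -19. ]
218 knob [ 0.499 -0.03 ] tcp [ 0.479 -0.008] [  9.2 -18.3]
224 knob [ 0.512 -0.045] tcp [ 0.491 -0.026] [ 11.2 -17.4]
230 knob [ 0.527 -0.059] tcp [ 0.504 -0.042] [ 13.2 -16.2]
236 knob [ 0.543 -0.071] tcp [ 0.519 -0.057] [ 15.  -14.7]
242 knob [ 0.56  -0.081] tcp [ 0.535 -0.07 ] [ 16.7 -13.1]
248 knob [ 0.578 -0.09 ] tcp [ 0.554 -0.081] [ 18.1 -11.2]
254 knob [ 0.597 -0.096] tcp [ 0.573 -0.09 ] [19.4 -9.2]
260 knob [ 0.616 -0.101] tcp [ 0.593 -0.097] [20.4 -7. ]
266 knob [ 0.636 -0.103] tcp [ 0.615 -0.102] [21.2 -4.7]
```

apply_moves(
  plan=[
    [[0,-0.25,0],0,-1],
    [[0,-0.25,0],0,-1],
    [[-0.05,-0.25,0],0,-1],
    [[-0.05,-0.2,0.0],0,-1],
  ],
)

```text
clock: 28.98
position: [0.4731, 0.0588, 0.0969]
orientation: [3.136, 0.325, 3.131]
wrist_force: [-0.4, 1.9, -0.3]
grip_width: 0.0005
```

```bash
python3 -c "
from h import *
go(.466,.05,.09,180);pic('wrist','w29'); marks('wrist',['elbow_knob'])
"
```

```text
t 28.98 p [0.4731 0.0588 0.0969] yaw 179.4 F [-0.4  1.9 -0.3] w 0.0005
tilt axis z [ 0.319  0.002 -0.948]
q [-0.292  0.486  0.112  2.327  0.667  0.015  0.694]
need shares [ 0.29 -0.3   0.14] rows>= 1 spin -0.12
wrist elbow_knob [(0.81, [0.469, 0.035, 0.079])]
```

View pics/w29.png

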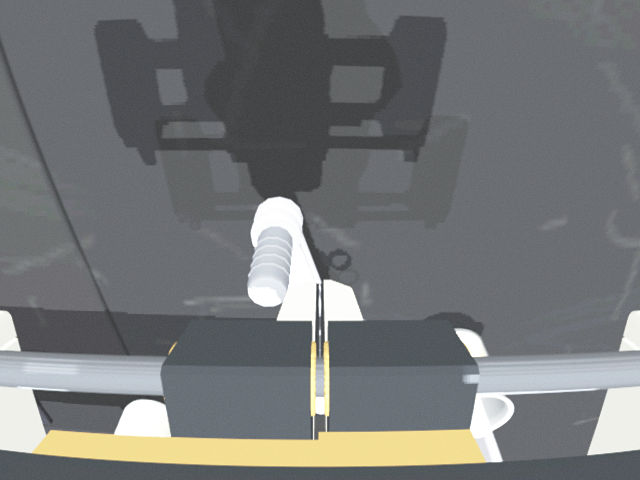

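apply_moves(
  plan=[
    [[0,-0.3,0.1],0,-1],
    [[0,-0.3,0.1],0,-1],
    [[0,-0.3,0.05],0,-1],
    [[0,-0.3,0.05],0,-1],
  ],
)

```text
clock: 29.42
position: [0.4819, 0.0283, 0.0947]
orientation: [3.129, 0.326, 3.137]
wrist_force: [-0.2, 2.6, 1.5]
grip_width: 0.0003
```

```bash
python3 -c "
from h import *
go(.466,.02,.09,180);pic('wrist','w30'); marks('wrist',['elbow_knob'])
"
```

```text
t 29.42 p [0.4819 0.0283 0.0947] yaw 179.8 F [-0.2  2.6  1.5] w 0.0003
tilt axis z [ 0.32   0.011 -0.947]
q [-0.147  0.493  0.035  2.315  0.893  0.014  0.558]
need shares [ 0.55 -0.28 -0.02] rows>= 1 spin -0.05
wrist elbow_knob [(0.84, [0.479, 0.006, 0.079])]
```

View pics/w30.png

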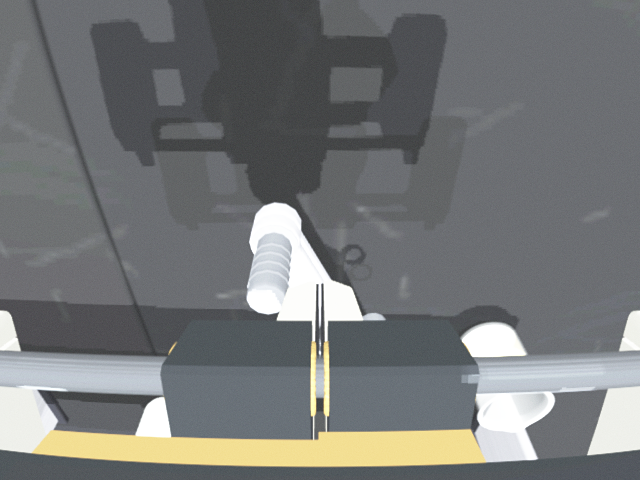

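apply_moves(
  plan=[
    [[0.15,-0.25,0],0,-1],
    [[0.15,-0.25,0],0,-1],
    [[0.15,-0.25,0],0,-1],
    [[0.1,-0.25,0],0,-1],
  ],
)

```text
clock: 29.85
position: [0.4705, 0.0036, 0.096]
orientation: [3.123, 0.319, -3.14]
wrist_force: [-1.3, 2.4, 1.2]
grip_width: 0.0003
```

```bash
python3 -c "
from h import *
go(.466,.02,.09,180);pic('wrist','w31'); marks('wrist',['elbow_knob'])
"
```

```text
t 29.85 p [0.4705 0.0036 0.096 ] yaw -179.9 F [-1.3  2.4  1.2] w 0.0003
tilt axis z [ 0.314  0.019 -0.949]
q [-0.029  0.48  -0.031  2.338  1.246  0.014  0.276]
need shares [0.2  0.54 0.15] rows>= 1 spin 0.02
wrist elbow_knob [(0.93, [0.488, -0.011, 0.079])]
```

View pics/w31.png

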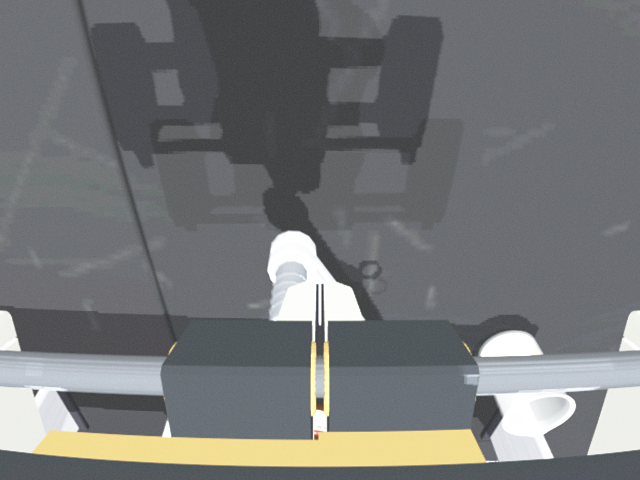

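apply_moves(
  plan=[
    [[-0.12,-0.3,0.12],0,-1],
    [[-0.15,-0.3,0.12],0,-1],
    [[-0.18,-0.28,0.12],0,-1],
    [[-0.2,-0.26,0.1],0,-1],
  ],
)

```text
clock: 30.28
position: [0.4874, -0.0267, 0.0863]
orientation: [3.123, 0.309, -3.134]
wrist_force: [-2.6, 1.6, 1.5]
grip_width: 0.0003
```

```bash
python3 -c "
from h import *
go(.491,-.026,.085,180);pic('wrist','w32'); marks('wrist',['elbow_knob'])
"
```

```text
t 30.28 p [ 0.4874 -0.0267  0.0863] yaw -179.6 F [-2.6  1.6  1.5] w 0.0003
tilt axis z [ 0.304  0.021 -0.952]
q [ 0.189  0.525 -0.224  2.287  1.233  0.092  0.375]
need shares [-0.1   0.02  0.08] rows>= 1 spin 0.09
wrist elbow_knob []
```

View pics/w32.png

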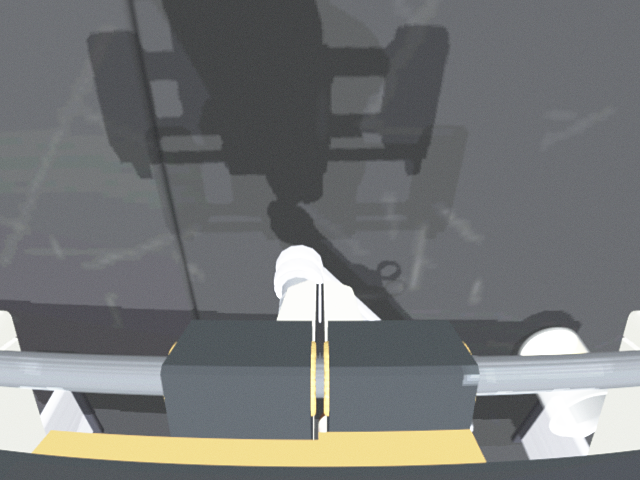

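apply_moves(
  plan=[
    [[-0.2,-0.26,0.12],0,-1],
    [[-0.22,-0.25,0.12],0,-1],
    [[-0.24,-0.24,0.12],0,-1],
    [[-0.25,-0.23,0.1],0,-1],
  ],
)

```text
clock: 30.72
position: [0.5136, -0.0522, 0.0793]
orientation: [3.121, 0.301, -3.132]
wrist_force: [-3.2, 0.9, 1.7]
grip_width: 0.0004
```

```bash
python3 -c "
from h import *
go(.519,-.057,.080,180)
"
```

```text
t 30.72 p [ 0.5136 -0.0522  0.0793] yaw -179.4 F [-3.2  0.9  1.7] w 0.0004
tilt axis z [ 0.296  0.024 -0.955]
q [ 0.369  0.585 -0.403  2.207  1.137  0.195  0.542]
need shares [-0.18 -0.16  0.03] rows>= 1 spin 0.11
```

apply_moves(
  plan=[
    [[-0.27,-0.23,0.1],0,-1],
    [[-0.27,-0.22,0.1],0,-1],
    [[-0.28,-0.2,0.09],0,-1],
    [[-0.28,-0.19,0.09],0,-1],
    [[-0.28,-0.17,0.09],0,-1],
  ],
)

```text
clock: 31.13
position: [0.5515, -0.0774, 0.0742]
orientation: [3.121, 0.285, -3.127]
wrist_force: [-3.9, 0.5, 1.8]
grip_width: 0.0004
```

```bash
python3 -c "
from h import *
go(.554,-.081,.077,180);pic('wrist','w33'); pic('top','t33'); marks('top',['elbow_knob','wrist_knob','holder_knob'])
"
```

```text
t 31.13 p [ 0.5515 -0.0774  0.0742] yaw -179.2 F [-3.9  0.5  1.8] w 0.0004
tilt axis z [ 0.281  0.025 -0.959]
q [ 0.506  0.664 -0.555  2.085  1.023  0.327  0.731]
need shares [-0.1  -0.12 -0.07] rows>= 1 spin 0.16
top elbow_knob []
top wrist_knob [(0.66, [0.643, 0.072, 0.094])]
top holder_knob []
```

View pics/w33.png

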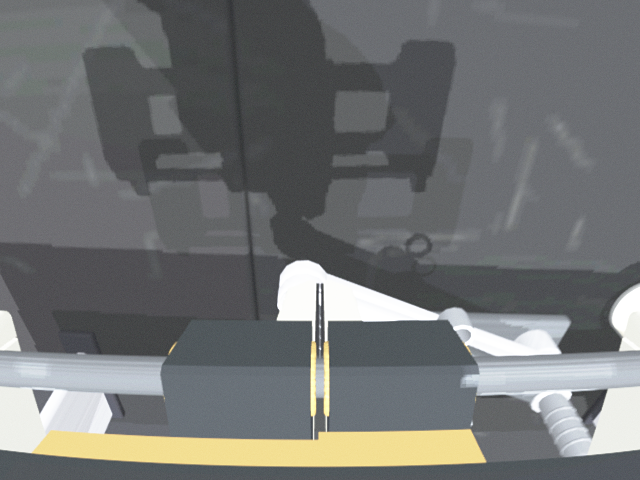

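View pics/t33.png

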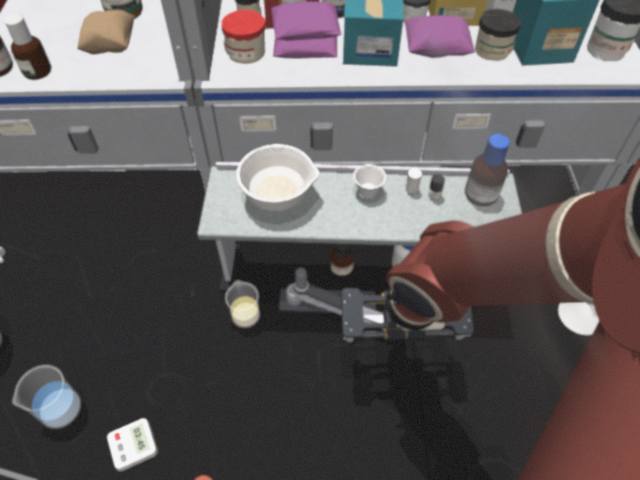

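apply_moves(
  plan=[
    [[-0.28,-0.17,0.13],0,-1],
    [[-0.29,-0.16,0.13],0,-1],
    [[-0.29,-0.14,0.13],0,-1],
  ],
)

```text
clock: 31.63
position: [0.5766, -0.0876, 0.0702]
orientation: [3.123, 0.281, -3.12]
wrist_force: [-3.9, 0.9, 2.6]
grip_width: 0.0005
```

```bash
python3 -c "
from h import *
go(.573,-.090,.068,180)
"
```

```text
t 31.63 p [ 0.5766 -0.0876  0.0702] yaw -178.8 F [-3.9  0.9  2.6] w 0.0005
tilt axis z [ 0.277  0.025 -0.961]
q [ 0.539  0.709 -0.6    2.012  0.989  0.386  0.803]
need shares [ 0.14 -0.08  0.04] rows>= 1 spin 0.25
```

apply_moves(
  plan=[
    [[-0.25,-0.14,0.12],0,-1],
    [[-0.25,-0.12,0.1],0,-1],
  ],
)

```text
clock: 31.8
position: [0.5924, -0.0947, 0.0673]
orientation: [3.124, 0.277, -3.119]
wrist_force: [-14.1, 0.8, 10.2]
grip_width: 0.0008
```

```bash
python3 -c "
from h import *
go(.593,-.097,.067,180); pic('wrist','w34'); pic('scene','s34')
"
```

```text
t 31.8 p [ 0.5924 -0.0947  0.0673] yaw -178.7 F [-14.1   0.8  10.2] w 0.0008
tilt axis z [ 0.273  0.024 -0.962]
q [ 0.555  0.738 -0.623  1.964  0.968  0.424  0.845]
need shares [-0.01 -0.08  0.01] rows>= 1 spin 0.26
```

View pics/w34.png

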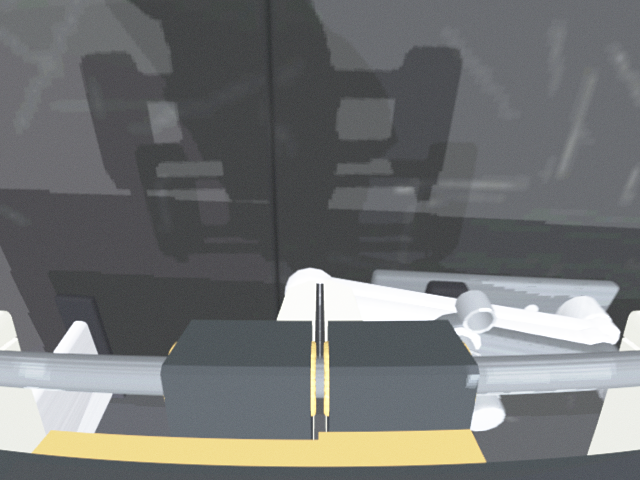

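View pics/s34.png

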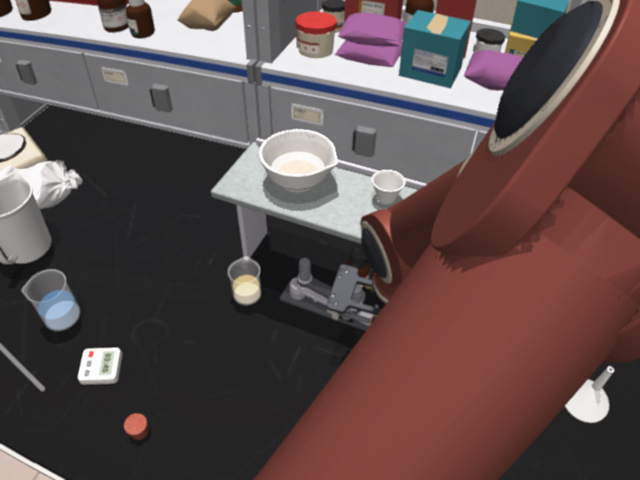

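apply_moves(
  plan=[
    [[-0.1,-0.05,-0.15],0,-1],
    [[-0.2,-0.06,0],0,-1],
  ],
)

```text
clock: 32.07
position: [0.5956, -0.1003, 0.0705]
orientation: [3.126, 0.265, -3.122]
wrist_force: [-7.4, 0.8, 2.6]
grip_width: 0.0011
```

```bash
python3 -c "
from h import *
go(.605,-.1,.072,180)
"
```

```text
t 32.07 p [ 0.5956 -0.1003  0.0705] yaw -178.9 F [-7.4  0.8  2.6] w 0.0011
tilt axis z [ 0.262  0.021 -0.965]
q [ 0.575  0.745 -0.649  1.94   0.94   0.463  0.883]
need shares [-0.31  0.    0.03] rows>= 1 spin 0.23
```

apply_moves(
  plan=[
    [[-0.3,-0.04,0.05],0,-1],
    [[-0.3,-0.03,0.05],0,-1],
  ],
)

```text
clock: 32.23
position: [0.6091, -0.1029, 0.0706]
orientation: [3.127, 0.254, -3.122]
wrist_force: [-4.2, 0.6, 0.1]
grip_width: 0.0006
```

```bash
python3 -c "
from h import *
go(.605,-.1,.072,180); pic('wrist','w35')
"
```

```text
t 32.23 p [ 0.6091 -0.1029  0.0706] yaw -178.9 F [-4.2  0.6  0.1] w 0.0006
tilt axis z [ 0.251  0.019 -0.968]
q [ 0.58   0.767 -0.672  1.891  0.913  0.511  0.919]
need shares [ 0.12  0.1  -0.08] rows>= 1 spin 0.23
```

View pics/w35.png

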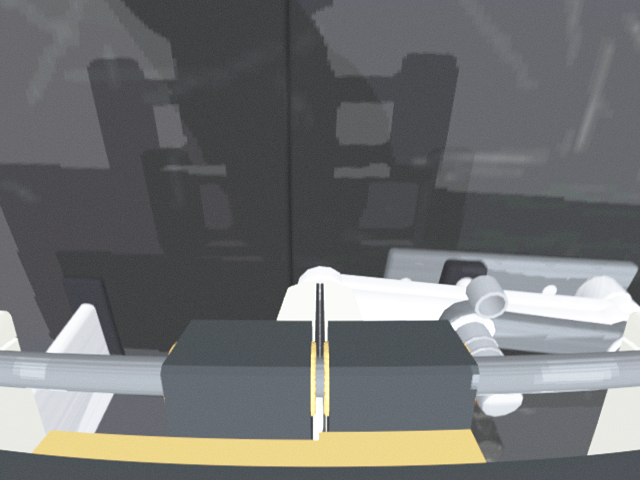

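apply_moves(
  plan=[
    [[-0.2,-0.02,0.05],0,-1],
  ],
)

```text
clock: 32.37
position: [0.618, -0.1038, 0.0713]
orientation: [3.126, 0.257, -3.123]
wrist_force: [-4.2, -0.2, -0.6]
grip_width: 0.0005
```

```bash
python3 -c "
from h import *
go(.605,-.1,.072,180); pic('wrist','w36')
"
```

```text
t 32.37 p [ 0.618  -0.1038  0.0713] yaw -178.9 F [-4.2 -0.2 -0.6] w 0.0005
tilt axis z [ 0.254  0.02  -0.967]
q [ 0.58   0.777 -0.677  1.869  0.907  0.523  0.93 ]
need shares [ 0.41  0.14 -0.13] rows>= 1 spin 0.21
```

View pics/w36.png

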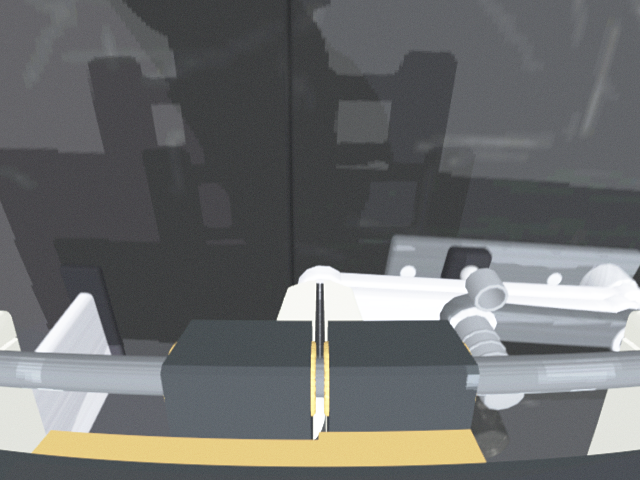

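apply_moves(
  plan=[
    [[0.05,0,0],0,-1],
  ],
)

```text
clock: 32.5
position: [0.6188, -0.1041, 0.0712]
orientation: [3.125, 0.26, -3.124]
wrist_force: [-1.8, 0.6, 1.0]
grip_width: 0.0004
```

```bash
python3 -c "
from h import *
go(.605,-.1,.072,180); pic('wrist','w37')
"
```

```text
t 32.5 p [ 0.6188 -0.1041  0.0712] yaw -179.0 F [-1.8  0.6  1. ] w 0.0004
tilt axis z [ 0.257  0.021 -0.966]
q [ 0.58   0.777 -0.676  1.869  0.909  0.519  0.929]
need shares [ 0.44  0.15 -0.14] rows>= 1 spin 0.2
```

View pics/w37.png

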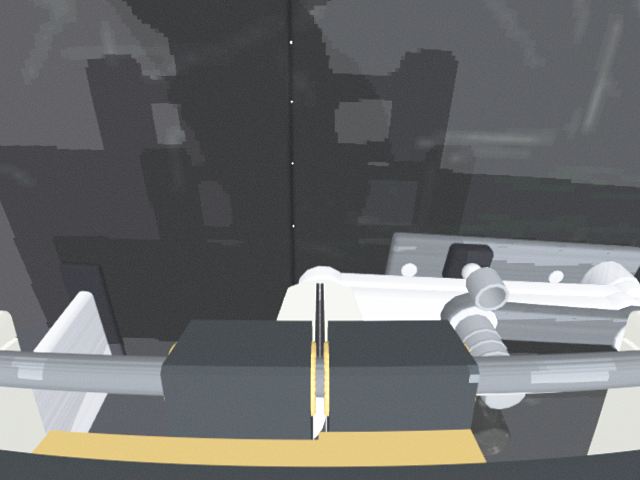

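apply_moves(
  plan=[
    [[0.15,0,-0.03],0,-1],
    [[0.2,0,-0.05],0,-1],
  ],
)

```text
clock: 32.72
position: [0.6111, -0.1044, 0.0723]
orientation: [3.125, 0.268, -3.124]
wrist_force: [-0.1, 0.5, 0.7]
grip_width: 0.0005
```

```bash
python3 -c "
from h import *
go(.605,-.1,.072,180); pic('wrist','w38')
"
```

```text
t 32.72 p [ 0.6111 -0.1044  0.0723] yaw -179.0 F [-0.1  0.5  0.7] w 0.0005
tilt axis z [ 0.264  0.022 -0.964]
q [ 0.583  0.763 -0.667  1.896  0.922  0.493  0.913]
need shares [ 0.2   0.15 -0.04] rows>= 1 spin 0.2
```

View pics/w38.png

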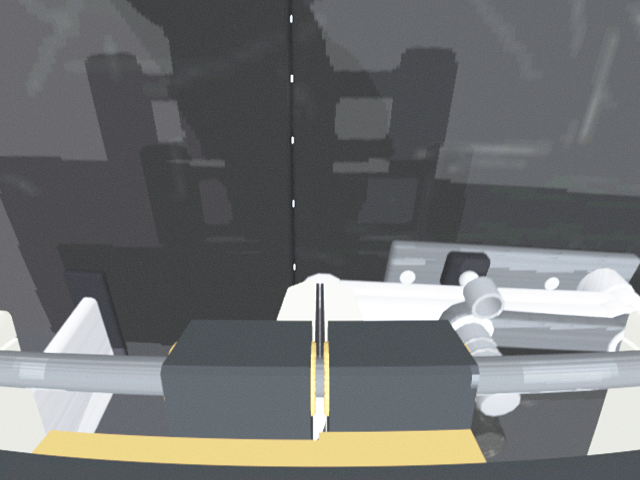

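Contact force has gone and the arm stays parallel to its base plate, so the catch seems to have snapped. I'll back away along −x and then check with the overview cameras.

apply_moves(
  plan=[
    [[0.4,0,-0.1],0,-1],
    [[0.8,0,-0.2],0,-1],
    [[0.9,0,-0.3],0,-1],
    [[0.9,0,-0.4],0,-1],
    [[0.5,0,-0.8],0,-1],
    [[0,-0.3,-1],0,-1],
    [[0,-0.6,-1],0,-1],
    [[0,-0.8,-1],0,-1],
    [[0,-0.8,-0.6],0,-1],
    [[0,-0.8,-0.3],0,-1],
    [[0,-0.5,0],0,-1],
    [[0,0,0],0,-1],
  ],
)

```text
clock: 33.77
position: [0.4616, -0.2272, 0.2181]
orientation: [3.135, 0.282, -3.111]
wrist_force: [-0.3, 0.5, -0.0]
grip_width: 0.0006
```

```bash
python3 -c "
from h import *
go(.605,-.1,.072,180)
for c in ['top','scene']:
    pic(c,c+'40'); marks(c,['pivot','shelf_edge','elbow_knob','wrist_knob','holder_knob','beaker','brown_bottle','white_bottle'])
"
```

```text
t 33.77 p [ 0.4616 -0.2272  0.2181] yaw -178.3 F [-0.3  0.5 -0. ] w 0.0006
tilt axis z [ 0.278  0.015 -0.961]
q [ 1.256  0.524 -1.102  2.003  0.609  0.686  1.44 ]
need shares [-3.36  4.05  6.07] rows>= 7 spin 0.35
top pivot [(0.91, [0.646, 0.088, 0.037])]
top shelf_edge [(0.66, [0.622, -0.023, 0.213])]
top elbow_knob [(0.78, [0.641, -0.102, 0.076])]
top wrist_knob [(0.6, [0.648, 0.07, 0.092])]
top holder_knob [(0.67, [0.638, -0.024, 0.092])]
top beaker [(0.77, [0.618, 0.177, 0.0])]
top brown_bottle [(0.84, [0.724, 0.0, 0.003])]
top white_bottle [(0.73, [0.728, -0.121, 0.001])]
scene pivot [(0.57, [0.653, 0.088, 0.042])]
scene shelf_edge [(0.93, [0.628, -0.026, 0.21])]
scene elbow_knob [(0.65, [0.644, -0.102, 0.077])]
scene wrist_knob [(0.94, [0.651, 0.071, 0.091])]
scene holder_knob [(0.63, [0.644, -0.024, 0.089])]
scene beaker [(0.71, [0.624, 0.177, 0.002])]
scene brown_bottle [(0.56, [0.723, -0.001, -0.001]), (0.45, [0.65, 0.07, 0.088])]
scene white_bottle [(0.93, [0.73, -0.128, 0.0])]
```

View pics/top40.png

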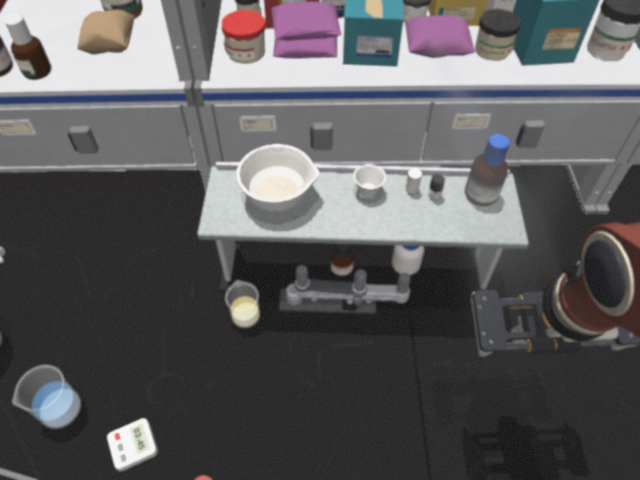

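View pics/scene40.png

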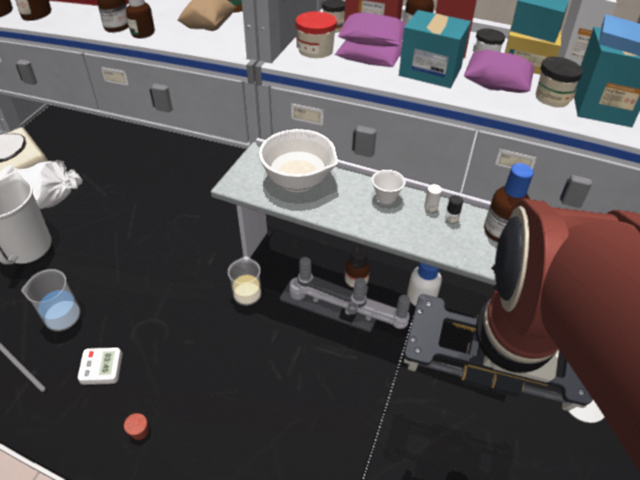

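```bash
python3 -c "
from h import *
im=cv2.imread('pics/top40.png'); cv2.imwrite('pics/t40z.png',cv2.resize(im[250:320,270:430],None,fx=5,fy=5,interpolation=cv2.INTER_CUBIC))
im=cv2.imread('pics/scene40.png'); cv2.imwrite('pics/s40z.png',cv2.resize(im[245:340,270:430],None,fx=5,fy=5,interpolation=cv2.INTER_CUBIC))
# expected pixel positions of knob tops for holder angle 0 / 0.05
for c in ['top','scene']:
    p=env.camera_params(c); T=np.linalg.inv(p['T']); K=np.array([[p['fx'],0,p['cx']],[0,p['fy'],p['cy']],[0,0,1]])
    def pr(X): return np.round(cv2.projectPoints(np.array([X],float),cv2.Rodrigues(T[:3,:3])[0],T[:3,3],K,np.array(p['dist_coeffs'],float))[0].ravel(),1)
    E=np.array([.6425,-.102]);W=np.array([.6495,.0705])
    u=(E-W)/np.linalg.norm(E-W)
    for a in [0,-.05]:
        v=np.array([u[0]*np.cos(a)-u[1]*np.sin(a),u[0]*np.sin(a)+u[1]*np.cos(a)]); H=W+.1*v
        print(c,a,'H top',pr([*H,.108]),'H base',pr([*H,.064]),'W top',pr([*W,.108]),'W base',pr([*W,.064]),'E top',pr([*E,.096]),'E base',pr([*E,.052]))
"
```

```text
top 0 H top [363.3 269.5] H base [361.7 283.4] W top [304.  268.3] W base [304.5 282.2] E top [405.6 274.3] E base [402.6 287.9]
top -0.05 H top [363.3 272. ] H base [361.7 285.8] W top [304.  268.3] W base [304.5 282.2] E top [405.6 274.3] E base [402.6 287.9]
scene 0 H top [363.7 278.6] H base [361.8 295.1] W top [307.  260.4] W base [307.1 277.1] E top [405.7 296.8] E base [402.2 312.8]
scene -0.05 H top [362.6 280.8] H base [360.7 297.2] W top [307.  260.4] W base [307.1 277.1] E top [405.7 296.8] E base [402.2 312.8]
```

View pics/t40z.png

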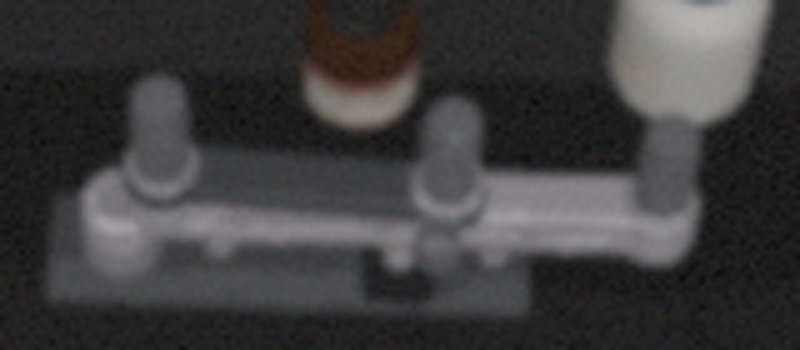

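View pics/s40z.png

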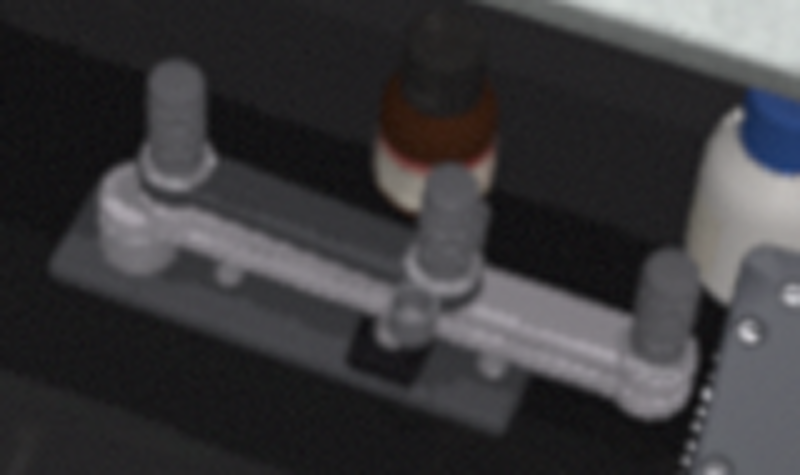

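```bash
python3 -c "
from h import *
pic('top','t41'); marks('top',['elbow_knob','wrist_knob','holder_knob'])
print(np.round(env.read_state()['qd'],3)); print(env.job_done())
"
```

```text
top elbow_knob [(0.9, [0.641, -0.103, 0.077])]
top wrist_knob [(0.64, [0.645, 0.067, 0.091])]
top holder_knob [(0.95, [0.636, -0.025, 0.091])]
[ 0.     0.     0.001 -0.002  0.001  0.001  0.002]
the job is handed in; nothing more can be done
None
```

The electrode arm is folded and latched under the shelf, and I handed the job in at about 34 s of the 67 s allowed. No verdict came back.

**What I did, in order:**
- **Holder:** I turned it back over the outer arm with the open fingers around its knob.
- **Outer arm:** I pushed its bar with closed fingers until it lay over the inner arm, while the inner arm still stood out.
- **Inner arm:** I tilted the tool, pushed the elbow knob in under the shelf and through the catch, then backed away.

**What went wrong on the way:** during the first outer-arm push the fingertip rode too high. It pressed 18 N down on the bar and opened the holder by about 6°. I refolded the holder, then finished the outer arm.

**Last checks:**
- **Catch:** the elbow knob stayed at its home position (about 0.642, −0.102) for more than a second after I let go, through several pictures.
- **Robot:** it was clear of everything, with wrist force near zero. The highest wrist force I read in the whole job was about 18 N.
- **Beaker and bottles:** all three stand within measurement error of where they started.
- **Not perfect:** the holder looks 2–3° short of exactly flush over the outer arm. That is about the limit of what the cameras can measure, so I left it rather than risk disturbing the latched arm.

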